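Load an optical filter into a hinged filter holder and turn it over

ROBOT

A 6-joint arm with a two-finger parallel gripper is mounted at the origin on the work surface. World frame = base frame: x ahead of the robot, y to its left, z up, the work surface at z = 0. Lengths are in m, angles in rad, forces in N, time in s.
With the tool pointing down it reaches from about 0.3 to 0.775 m from the base axis. Payload 14.6 kg.
Tool frame: the origin (TCP) lies on the front face of the gripper's body, between the roots of the fingers; the fingertips stand 73 mm ahead of it and the grasp point (between the pads) lies 54 mm ahead of it; z points along the fingers, x is the direction in which the jaws open and shut, and the axes are right-handed (so a half turn about z gives the same grasp; the last joint's range is limited). The gripper opens to 85 mm and grips with 20 to 120 N. Pads are 22 mm wide; open, the fingers measure 114 mm over their backs; the gripper's body (76 mm by 85 mm) begins 54 mm behind the grasp point. The pads swing forward as they close: fully open they stand 13 mm farther back than shut.
Start: joints at [-1.208, 0.3, 1.521, -0, 1.321, -0.067], TCP at [0.229, -0.5, 0.304] pointing down, gripper open.
Joint ranges: [-3.03, 3.03], [-0.79, 2.21], [0.23, 2.52], [-1.04, 4.18], [0, 3.07], [-2.55, 2.55]. Speed limits (rad/s): [2.22, 2.22, 2.57, 3.14, 3.14, 3.14].

INTERFACE

Orientations are given as a unit quaternion [w, x, y, z].
In Python, from station import get_obs, capture, close_job gives the robot as it stands.
- The arm moves only by the tool jog_arm, never from a script. Its argument "commands" is text: rows parted by semicolons, each of 7 numbers parted by spaces: the shift along the tool's x, y, z in cm, then the turn, a rotation vector about the tool's x, y, z in rad, then the gripper command: -1 is fully open, 1 is shut, values between are in proportion. A call has 1 to 20 rows; each row is the pose to reach, as a shift and turn from the pose commanded when the call began, along the tool's axes at that moment; what a row does not reach only later rows make up. A row lasts 1/10 s, in which the tool goes at most 50 mm and 8.59 degrees, less where a joint would pass 70% of its speed; a pose out of reach is approached as far as the arm can. A call with a gripper value outside its range is refused whole. The fingers move at their own pace and stop on an object; the grip force is fixed at half the most. Time passes only in rows, so rows that repeat a pose let the fingers close. It gives the time, the measured TCP pose, the force and the opening at its end, in the units of the state.
- get_obs(): the state, without advancing time (a new reading comes with each control period).
- capture(name): name is "scene" or "top" or "wrist"; returns a dict with "img" (420x560x3 uint8, red, green, blue), "intrinsics" (3x3 intrinsics, pixels), "world_to_cam" (4x4, takes a point from world to camera coordinates); the wrist camera has in their place "hand_eye" (4x4, takes a point from camera to tool coordinates, whose origin is the TCP and whose axes are the tool frame's). Camera axes: x right, y up, looking along -z (the intrinsics and any distortion apply to the point x, -y, -z); pixel columns grow to the right and rows downward; lengths in m; the calibration is good to about 2 mm. A picture is of the moment at which its call begins: read the wrist's pose just before it. There is no depth.
- close_job(): hands the job in, once; it reports no verdict.
The state is a dict: "t": time; "qpos": joint angles; "qvel": joint speeds; "effort": joint torques, N m; "position": TCP position; "orientation": TCP orientation; "contact_force": force on the tool from outside, world axes, zero at the start; "torque": the same for the moment, N m; "width": finger opening in m.
Only numpy, scipy, OpenCV 4.12 (cv2) and the standard library are available. Lean on these libraries where they do the work, as an engineer would, in place of code of your own. Each camera call takes 0.05 s, during which the arm holds its last target.

TASK

Get the gel imager's filter ready: slide the round filter along the open holder, without lifting it, until it drops fully into its pocket, then shut the lid completely. Turn the closed holder over and lay it gently, without letting it topple or drop, flat on the rubber mat with the lid underneath, the way round it goes into the imager; leave the things beside the mat where they are.

Things in the scene. Friction and masses are not known exactly. Their poses are not given: they have to be found in the camera images.
- mat: thin grey rubber bench mat, fixed, 300 (x) by 340 (y) by 3 mm; origin at the centre of its underside, so its top is 3 mm above the origin. The whole job is done on it.
- holder_mid (a point): centre of the shut filter holder, a loose clamshell of two plastic leaves, 110 long (x) by 56 wide (y) by 20 mm thick (z), about 160 g. x points along it to the hinged end, z out of the upper face of the base (up at the start, down once turned over). It starts base down on the mat, hinged end away from the robot. Base underside 10 mm below this point, base upper face 4 mm above it.
- holder: the same holder, origin at the centre of the underside of its base, 10 mm below point holder_mid; same axes. Black base leaf 110 by 56 by 14 mm; grey lid leaf 104 by 52 by 6 mm, 2 mm narrower on each side, so fingers across the 56 mm width hold the base only. Pushed sideways it slides on the mat at 1 to 2 N. Its unhinged end is flat and the shut holder can stand on it.
- pocket (a point): centre of the floor of the round pocket in the upper face of the base: 43 mm diameter, 6 mm deep (floor to upper face), on the centre line 16 mm from mid-length towards the hinge, with a 32 mm glazed window flush in the floor. The upper face between the pocket and the unhinged end is flat and free. Axes as the holder.
- filter_mid (a point): centre of the optical filter: amber glass in an aluminium ring, a disc 40 mm in diameter and 5 mm thick, about 20 g, z along its axis. It starts lying on the flat upper face of the base between the pocket and the unhinged end, 36 to 49 mm from the pocket centre and up to 5 mm off the centre line. In the pocket its upper face lies 1 mm below that of the base.
- hinge (a point): middle of the hinge axis, which runs along the holder's y, 49 mm from mid-length towards the hinged end, level with the upper face of the base. Axes as the holder.
- lid (a joint): opening of the lid about the hinge, rad: 0 = shut flat on the base, 1.57 = upright, 2.2 = stop, leaning back. Starts between 1.75 and 2.1. The hinge is stiff (0.06 N m): the lid stays wherever it is left, also when shut and upside down; pushing it at its free edge takes about 1 N. It has no latch.
- lid_edge (a point): middle of the free edge of the lid, on its outer face, 104 mm from the hinge axis.
- tip_box: purple box of pipette tips, 122 by 84 by 65 mm, beside the mat on the +y side; origin under its centre. Not to be moved.
- timer: small white bench timer, 66 by 62 by 16 mm, beside the mat on the -y side; origin under its centre. Not to be moved.
- reagent: small brown bottle, 52 mm diameter, 105 mm tall, beside the mat on the -y side; origin under its centre. Not to be moved.
Mind the look-alikes: they are no part of the job. What is meant by the holder is not orange or red, and is the smaller of those in its own colour.

How it is judged:
On the way, in this order (a step that is already met when the one before it is completed fails the run):
1. the filter has been slid into the pocket and lies fully down in it (z of filter_mid in the frame of pocket below 0.0045 m and distance between filter_mid and pocket below 0.0055 m and angle between the z axis of filter_mid and the z axis of pocket, either way round below 0.07 rad), for 0.2 s.
2. the lid is shut over the filter while the holder still lies base down (value of joint lid below 0.035 rad and angle between holder_mid's own z axis and vertical below 0.3 rad and distance between filter_mid and pocket below 0.0055 m), for 0.2 s.
At the end, for the whole second after the job is handed in: The holder lies upside down, lid underneath, flat (within 3.5 degrees) and at rest on the mat, its centre over the mat and 13 mm (+-3) above the mat's underside; the lid is shut (under 0.035 rad) and the filter lies in its pocket (centres within 5.5 mm, 2.5 to 3.5 mm of which is height) (angle between holder_mid's own z axis and vertical above 3.08 rad and value of joint lid below 0.035 rad and distance between filter_mid and pocket below 0.0055 m and angle between the z axis of filter_mid and the z axis of pocket, either way round below 0.07 rad and x of holder_mid in the frame of mat between -0.15 and 0.15 m and y of holder_mid in the frame of mat between -0.17 and 0.17 m and z of holder_mid in the frame of mat between 0.01 and 0.016 m and linear speed of holder below 0.01 m/s and angular speed of holder below 0.1 rad/s); the robot touches nothing.
It fails at once if the filter is lifted more than 12 mm off the holder's face (z of filter_mid in the frame of holder_mid above 0.0185 m).
It fails at once if the filter comes off the holder (distance between filter_mid and pocket above 0.075 m).
It fails at once if the holder topples or drops over (turns faster than 8 rad/s) or falls (faster than 0.6 m/s) (angular speed of holder above 8 rad/s or linear speed of holder above 0.6 m/s).
It fails at once if a thing beside the mat is moved by more than 15 mm (distance of any of tip_box, timer, reagent from where it was at the start of the episode above 0.015 m).
It also fails if it takes over 72 s, if anything falls off the work surface, if the arm or the gripper's body presses on something with over 40 N, if the wrist force passes 120 N, or if a joint passes its speed limit or range.

## Working session

There is one attempt and no reset: what is moved stays moved. The work goes in short steps, Python scripts to look and compute and a tool call to move; the robot and the scene stay as the last step left them, time stands still between calls to the robot, and variables do not carry over. Pictures are saved under pics/ and viewed, and the job is handed in when it is done.

Besides the shell and the picture viewer there is one more tool, called by a JSON object that holds its "op" and its "data", one argument or row to a line. jog_arm: Moves the arm, as the interface text tells. Its arguments: {"type":"object","properties":{"commands":{"type":"string"}},"required":["commands"]}

```bash
ls; mkdir -p pics; cat > h.py <<'E'
import numpy as np,cv2
from station import get_obs,capture
def snap(cam,name):
    o=get_obs();c=capture(cam);cv2.imwrite('pics/'+name+'.png',c['img'][:,:,::-1]);np.savez('pics/'+name,img=c['img'],**{k:np.array(v) for k,v in c.items() if k!='img'},pos=o['position'],ori=o['orientation']);return c,o
E
python3 - <<'E'
from h import *
for n in['scene','top','wrist']:
    c,o=snap(n,n+'0');print({k:np.round(v,3).tolist() for k,v in c.items() if k!='img'})
print(o)
E
```

```text
pics
{'intrinsics': [[516.206, 0.0, 282.637], [0.0, 516.206, 206.641], [0.0, 0.0, 1.0]], 'world_to_cam': [[-0.877, 0.48, -0.012, 0.567], [-0.398, -0.712, 0.579, 0.177], [0.27, 0.512, 0.815, -1.604], [0.0, 0.0, 0.0, 1.0]]}
{'intrinsics': [[392.475, 0.0, 282.512], [0.0, 392.475, 210.941], [0.0, 0.0, 1.0]], 'world_to_cam': [[0.003, -1.0, 0.025, -0.068], [0.986, 0.007, 0.165, -0.637], [-0.165, 0.024, 0.986, -0.914], [0.0, 0.0, 0.0, 1.0]]}
{'intrinsics': [[316.408, 0.0, 280.99], [0.0, 316.408, 205.223], [0.0, 0.0, 1.0]], 'hand_eye': [[1.0, -0.0, -0.001, -0.0], [-0.0, -0.951, -0.309, -0.08], [-0.001, 0.309, -0.951, -0.069], [0.0, 0.0, 0.0, 1.0]]}
{'t': 0.1, 'qpos': array([-1.20757353e+00,  3.00399226e-01,  1.52155168e+00,  3.50010241e-06,
        1.32068796e+00, -6.66156486e-02]), 'qvel': array([-7.87693124e-05, -3.59467724e-03, -1.35383659e-03,  5.02948879e-04,
       -9.92585660e-04,  4.99828005e-04]), 'effort': array([ 2.40799767e-03, -5.44378066e+01, -3.62367439e+01,  5.83679639e-05,
        3.07599999e-03,  8.99700649e-05]), 'position': array([ 0.22913708, -0.49983824,  0.30337313]), 'orientation': array([-3.12540517e-04,  8.41642079e-01, -5.40035497e-01, -4.19480600e-04]), 'contact_force': array([-0.25541871,  0.12361698,  0.13528039]), 'torque': array([-0.03182339,  0.01447259, -0.01991624]), 'width': 0.08553401716916353}
```

View pics/scene0.png

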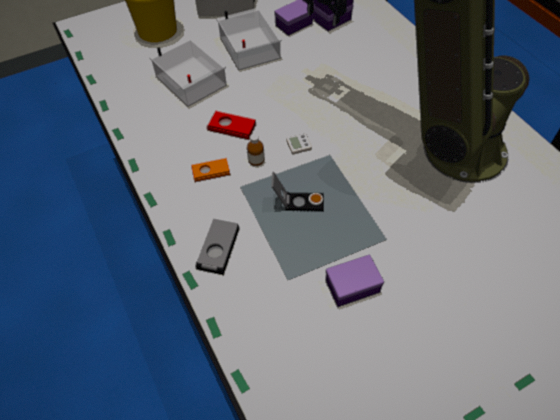

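View pics/top0.png

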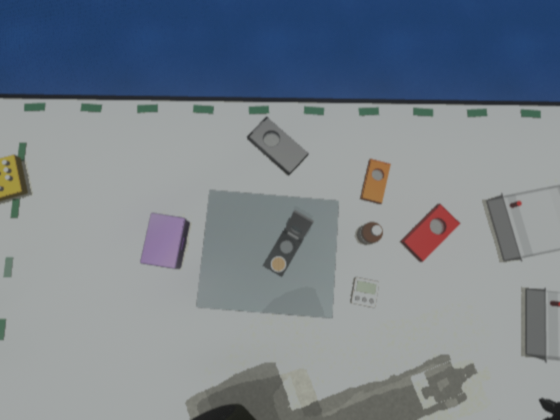

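```bash
cat >> h.py <<'E'
def ray(name,uv,z):
    d=np.load('pics/'+name+'.npz');K=d['intrinsics']
    if 'world_to_cam' in d: T=np.linalg.inv(d['world_to_cam'])
    else:
        from scipy.spatial.transform import Rotation as R
        q=d['ori'];M=np.eye(4);M[:3,:3]=R.from_quat([q[1],q[2],q[3],q[0]]).as_matrix();M[:3,3]=d['pos'];T=M@d['hand_eye']
    v=np.linalg.inv(K)@[uv[0],uv[1],1];v=T[:3,:3]@[v[0],-v[1],-v[2]];o=T[:3,3]
    return o+v*(z-o[2])/v[2]
def crop(name,x0,y0,w,h,s,out):
    im=cv2.imread('pics/'+name+'.png')[y0:y0+h,x0:x0+w];im=cv2.resize(im,None,fx=s,fy=s,interpolation=cv2.INTER_CUBIC);cv2.imwrite('pics/'+out+'.png',im)
E
python3 - <<'E'
from h import *
crop('top0',190,180,160,145,5,'c1');crop('scene0',240,150,150,110,5,'c2')
for u in [(206,190),(339,200),(334,318),(197,309)]:print(ray('top0',u,.003))
E
```

```text
[0.69995342 0.13373128 0.003     ]
[ 0.67602583 -0.21379345  0.003     ]
[ 0.37647292 -0.1949759   0.003     ]
[0.3980189  0.14545136 0.003     ]
```

View pics/c1.png

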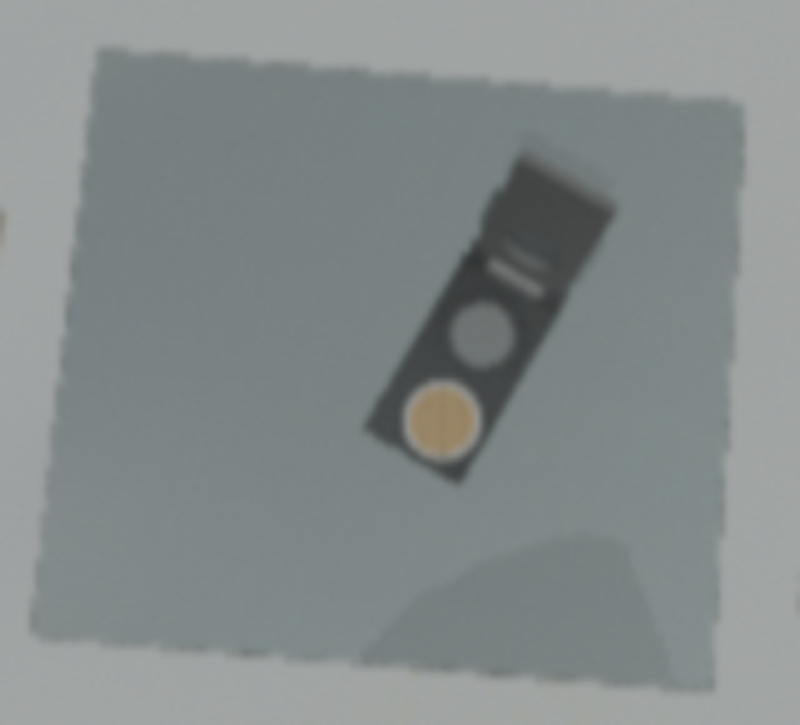

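View pics/c2.png

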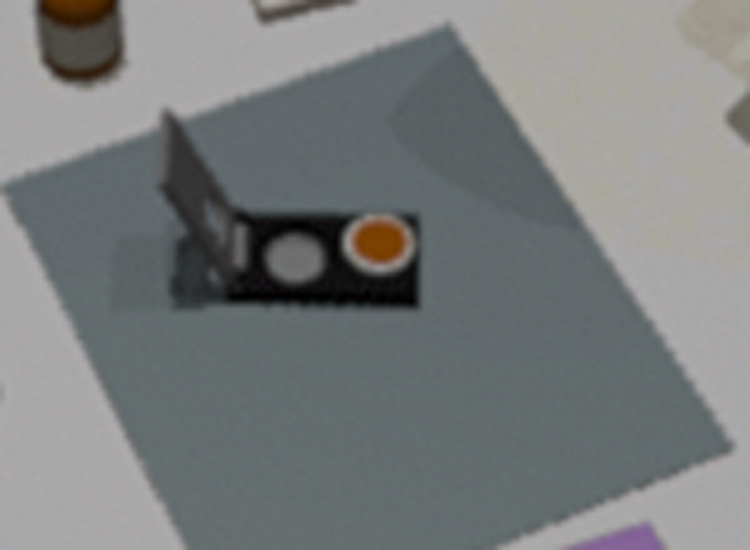

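```bash
python3 - <<'E'
from h import *
P=lambda c:(190+(c[0]+.5)/5-.5,180+(c[1]+.5)/5-.5)
f=ray('top0',P((442,420)),.0195+.003);p=ray('top0',P((482,335)),.011)
a=ray('top0',P((366,430)),.017);b=ray('top0',P((460,485)),.017)
fs=ray('scene0',(240+380/5,150+243/5),.0225);ps=ray('scene0',(240+296/5,150+258/5),.011)
c1=ray('scene0',(240+418/5,150+213/5),.017);c2=ray('scene0',(240+418/5,150+304/5),.003)
for n in 'f p a b fs ps c1 c2'.split():print(n,np.round(eval(n),4))
e=(b-a)[:2];print(np.linalg.norm(e),np.degrees(np.arctan2(e[1],e[0])))
d=(p-f)[:2];print(np.linalg.norm(d),np.degrees(np.arctan2(d[1],d[0])))
m=(a+b)[:2]/2;d=p[:2]-m;print('end->pocket',np.linalg.norm(d),np.degrees(np.arctan2(d[1],d[0])))
E
```

```text
f [ 0.5097 -0.0546  0.0225]
p [ 0.5529 -0.0749  0.011 ]
a [ 0.5048 -0.0167  0.017 ]
b [ 0.4778 -0.0638  0.017 ]
fs [ 0.5102 -0.0507  0.0225]
ps [ 0.5531 -0.0721  0.011 ]
c1 [ 0.4777 -0.0618  0.017 ]
c2 [ 0.5054 -0.0149  0.003 ]
0.05425965056297112 -119.81976021178427
0.04773467724989783 -25.106684047644716
end->pocket 0.07067891257496632 -29.314960687070652
```

```bash
cat >> h.py <<'E'
from scipy.spatial.transform import Rotation as R
def rot(az,tilt=0):
    # tool y horizontal azimuth az(deg) with z down; then tilt (deg) about horizontal axis perpendicular: positive -> tool z leans toward -y_az
    a=np.radians(az);y=np.array([np.cos(a),np.sin(a),0]);z=np.array([0,0,-1.]);x=np.cross(y,z)
    M=np.c_[x,y,z]
    return R.from_rotvec(np.radians(tilt)*x)*R.from_matrix(M) if tilt else R.from_matrix(M)
def cur():
    o=get_obs();q=o['orientation'];return np.array(o['position']),R.from_quat([q[1],q[2],q[3],q[0]]),o
def jog(pos,Rt,p0=None,R0=None):
    p,r,o=cur()
    if p0 is not None:p,r=p0,R0
    s=r.inv().apply(np.array(pos)-p)*100;t=(r.inv()*Rt).as_rotvec()
    print('t',round(o['t'],2),'JOG',np.round(s,2),np.round(t,3),'pos',np.round(p,4),'q',np.round(o['qpos'],3),'F',np.round(o['contact_force'],2),'w',round(o['width'],4))
AZ=-29.5
H=np.array([np.cos(np.radians(AZ)),np.sin(np.radians(AZ)),0]);N=np.array([-H[1],H[0],0])
PK=np.array([.553,-.073,0])
E
python3 - <<'E'
from h import *
t=PK-.04*H;t[2]=.22
jog(t,rot(AZ))
print(rot(0,30).as_matrix().round(2))
E
```

```text
t 0.15 JOG [-28.55 -44.88   8.37] [-1.000e-03  0.000e+00 -2.197e+00] pos [ 0.2291 -0.4999  0.3034] q [-1.208  0.3    1.521  0.     1.321 -0.067] F [ 0.16 -1.16 -0.25] w 0.0849
[[ 0.    0.87 -0.5 ]
 [ 1.    0.    0.  ]
 [ 0.   -0.5  -0.87]]
```

{"op": "jog_arm", "data": {
  "commands": "-28.5 -44.9 8.4 0 0 -2.197 0.43;-28.5 -44.9 8.4 0 0 -2.197 0.43;-28.5 -44.9 8.4 0 0 -2.197 0.43;-28.5 -44.9 8.4 0 0 -2.197 0.43;-28.5 -44.9 8.4 0 0 -2.197 0.43;-28.5 -44.9 8.4 0 0 -2.197 0.43;-28.5 -44.9 8.4 0 0 -2.197 0.43;-28.5 -44.9 8.4 0 0 -2.197 0.43;-28.5 -44.9 8.4 0 0 -2.197 0.43;-28.5 -44.9 8.4 0 0 -2.197 0.43;-28.5 -44.9 8.4 0 0 -2.197 0.43;-28.5 -44.9 8.4 0 0 -2.197 0.43;-28.5 -44.9 8.4 0 0 -2.197 0.43;-28.5 -44.9 8.4 0 0 -2.197 0.43;-28.5 -44.9 8.4 0 0 -2.197 0.43;-28.5 -44.9 8.4 0 0 -2.197 0.43;-28.5 -44.9 8.4 0 0 -2.197 0.43;-28.5 -44.9 8.4 0 0 -2.197 0.43"
}}

```text
t: 1.95
position: [0.5186, -0.0538, 0.2198]
orientation: [-0.0, 0.864, 0.503, -0.0]
contact_force: [-0.3, -0.8, 0.2]
width: 0.024
```

```bash
python3 - <<'E'
from h import *
t=PK-.04*H;t[2]=.22
jog(t,rot(AZ));snap('wrist','w1');crop('w1',0,0,560,420,1.4,'w1b')
E
```

```text
t 1.95 JOG [ 0.03 -0.06 -0.02] [-0.     0.    -0.002] pos [ 0.5186 -0.0538  0.2198] q [-0.174  0.323  1.697  0.     1.121 -1.227] F [-0.29 -0.75  0.2 ] w 0.024
```

View pics/w1b.png

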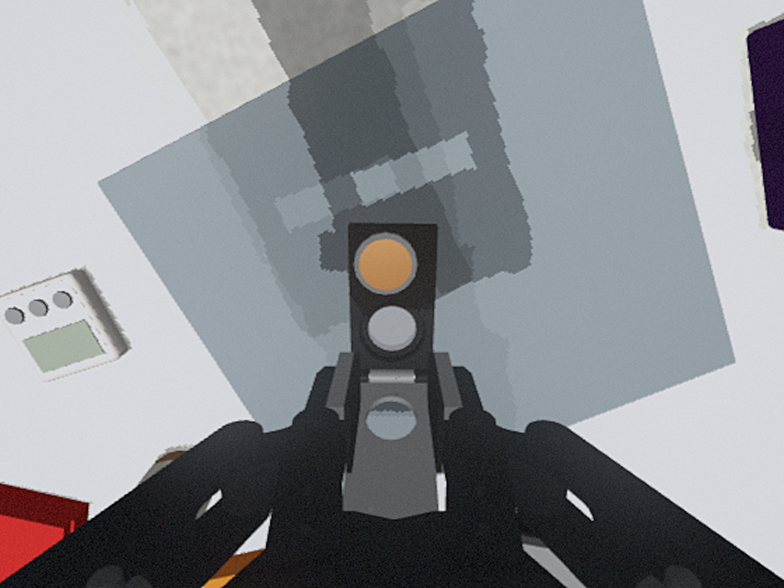

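```bash
cat >> h.py <<'E'
def meas(name,printit=True):
    im=np.load('pics/'+name+'.npz')['img'];hsv=cv2.cvtColor(im,cv2.COLOR_RGB2HSV)
    out={}
    m=cv2.inRange(hsv,(8,90,60),(28,255,255));n,l,s,c=cv2.connectedComponentsWithStats(m)
    for i in range(1,n):
        if s[i,4]>60:print('amber',s[i].tolist(),c[i].round(1),'world z.0225',ray(name,c[i],.0215).round(4))
    return im
E
python3 - <<'E'
from h import *
im=meas('w1')
g=cv2.cvtColor(im,cv2.COLOR_RGB2GRAY)
crop('w1',225,145,120,130,5,'w1c')
E
```

```text
amber [257, 171, 37, 36, 1071] [274.9 188.6] world z.0225 [ 0.5097 -0.0544  0.0215]
amber [111, 322, 21, 9, 64] [121.9 325.4] world z.0225 [ 0.5575 -0.2615  0.0215]
amber [145, 392, 44, 28, 427] [164.9 406.1] world z.0225 [ 0.6677 -0.2881  0.0215]
```

View pics/w1c.png

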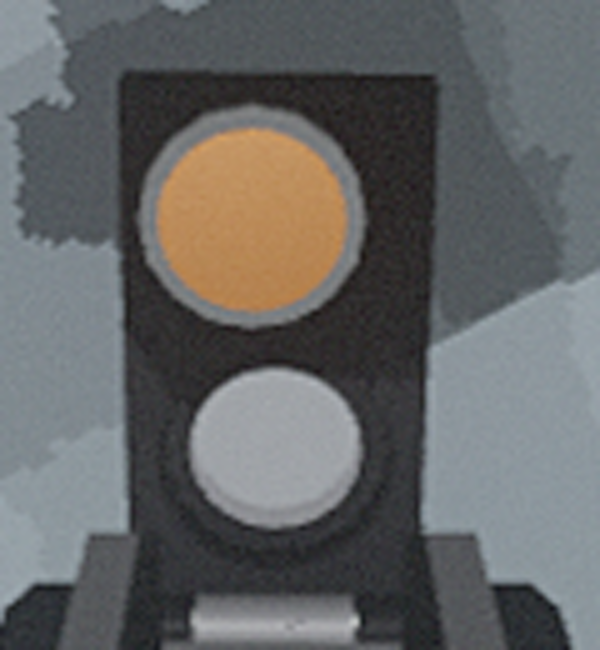

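```bash
python3 - <<'E'
from h import *
P=lambda c:(225+(c[0]+.5)/5-.5,145+(c[1]+.5)/5-.5)
f=ray('w1',P((252,216)),.022);p=ray('w1',P((275.5,447)),.011);a=ray('w1',P((121,73)),.017);b=ray('w1',P((437,76)),.017)
l=ray('w1',P((132,510)),.017);r=ray('w1',P((425,510)),.017)
for n in 'f p a b l r'.split():print(n,eval(n).round(4))
e=(b-a);print(np.linalg.norm(e),np.degrees(np.arctan2(e[1],e[0]))-90)
for q in(l-a,r-b):print(np.degrees(np.arctan2(q[1],q[0])))
m=(a+b)/2;print('pocket pred',m+H*.071, 'rel f', (f-p)@H,(f-p)@N)
E
```

```text
f [ 0.509  -0.0539  0.022 ]
p [ 0.5531 -0.0744  0.011 ]
a [ 0.4768 -0.0616  0.017 ]
b [ 0.5043 -0.0143  0.017 ]
l [ 0.5487 -0.1031  0.017 ]
r [ 0.5761 -0.0549  0.017 ]
0.05464240576145098 -30.15207607210273
-29.983717766113166
-29.442692459782318
pocket pred [ 0.55234094 -0.07292311  0.017     ] rel f -0.04847281890911205 -0.003901888450087946
```

```bash
sed -i 's/^AZ=-29.5/AZ=-29.8/; s/^PK=.*/PK=np.array([.5527,-.0735,0])/' h.py; python3 - <<'E'
from h import *
d=np.load('pics/w1.npz');K=d['intrinsics'];T=np.linalg.inv(d['hand_eye'])
for y in(-.011,.011):
  for z in(.06,.065,.07,.073):
    for x in (-.012,.012):
      c=T@[x,y,z,1];u=K@[c[0],-c[1],-c[2]];u=u[:2]/u[2];print(y,z,x,(u-[225,145])*5)
c,r,o=cur()
t=PK-(.0485+.036)*H-.0*N;t[2]=.13;jog(t,rot(AZ))
E
```

```text
-0.011 0.06 -0.012 [142.6862779  574.61231532]
-0.011 0.06 0.012 [405.71244268 574.77308649]
-0.011 0.065 -0.012 [147.08214277 549.416792  ]
-0.011 0.065 0.012 [401.72453392 549.57152424]
-0.011 0.07 -0.012 [151.20643823 525.77780733]
-0.011 0.07 0.012 [397.98300038 525.92692848]
-0.011 0.073 -0.012 [153.56094061 512.28264283]
-0.011 0.073 0.012 [395.84701516 512.42858445]
0.011 0.06 -0.012 [148.78123062 781.06903829]
0.011 0.06 0.012 [399.91880915 781.2299319 ]
0.011 0.065 -0.012 [152.7987086  750.68542373]
0.011 0.065 0.012 [396.28223915 750.84035929]
0.011 0.07 -0.012 [156.57854769 722.09903828]
0.011 0.07 0.012 [392.86078409 722.24842875]
0.011 0.073 -0.012 [158.74100288 705.7446972 ]
0.011 0.073 0.012 [390.90336444 705.89094171]
t 2.0 JOG [ 0.01 -4.51  8.98] [-0.     0.     0.003] pos [ 0.5185 -0.0538  0.2198] q [-0.174  0.323  1.697  0.     1.121 -1.228] F [-0.65  0.66  0.07] w 0.024
```

```bash
python3 - <<'E'
from h import *
t=PK-(.0485+.040)*H;t[2]=.075;jog(t,rot(AZ))
E
```

```text
t 2.0 JOG [ 1.000e-02 -4.910e+00  1.448e+01] [-0.     0.     0.003] pos [ 0.5185 -0.0538  0.2198] q [-0.174  0.323  1.697  0.     1.121 -1.228] F [-0.65  0.66  0.07] w 0.024
```

{"op": "jog_arm", "data": {
  "commands": "0 -5 3 0 0 0.003 0.43;0 -5 6 0 0 0.003 0.43;0 -5 9 0 0 0.003 0.43;0 -5 12 0 0 0.003 0.43;0 -5 13.5 0 0 0.003 0.43;0 -5 14 0 0 0.003 0.43;0 -5 14.5 0 0 0.003 0.43;0 -5 14.6 0 0 0.003 0.43;0 -5 14.6 0 0 0.003 0.43"
}}

```text
t: 2.9
position: [0.4753, -0.0292, 0.0755]
orientation: [0.0, 0.865, 0.502, 0.0]
contact_force: [-9.8, 1.1, 17.3]
width: 0.0244
```

{"op": "jog_arm", "data": {
  "commands": "0 0 0.1 0 0 0 0.43;0 0 0.15 0 0 0 0.43;0 0 0.2 0 0 0 0.43;0 0 0.2 0 0 0 0.43"
}}

```text
t: 3.3
position: [0.4754, -0.0292, 0.0754]
orientation: [0.0, 0.865, 0.502, 0.0]
contact_force: [-24.7, 2.5, 53.5]
width: 0.0242
```

{"op": "jog_arm", "data": {
  "commands": "0 0 -1 0 0 0 0.43;0 0 -2 0 0 0 0.43;0 0 -2 0 0 0 0.43;0 0 -2 0 0 0 0.43"
}}

```text
t: 3.7
position: [0.4752, -0.0292, 0.0921]
orientation: [0.0, 0.865, 0.502, 0.0]
contact_force: [0.5, -0.1, 0.9]
width: 0.0241
```

```bash
python3 - <<'E'
from h import *
t=PK-(.0485+.036)*H;t[2]=.0917;jog(t,rot(AZ));snap('wrist','w2');snap('scene','s2');meas('w2')
crop('s2',260,130,110,90,7,'s2b')
E
```

```text
t 3.7 JOG [0.01 0.48 0.04] [ 0.001 -0.     0.002] pos [ 0.4752 -0.0292  0.0921] q [-0.138  0.441  1.898  0.     0.802 -1.191] F [ 0.46 -0.06  0.92] w 0.0241
amber [244, 314, 58, 50, 2208] [272.8 338.9] world z.0225 [ 0.51   -0.0535  0.0215]
```

View pics/w2.png

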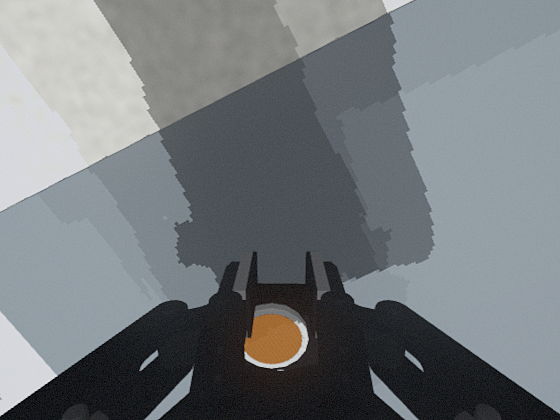

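View pics/s2b.png

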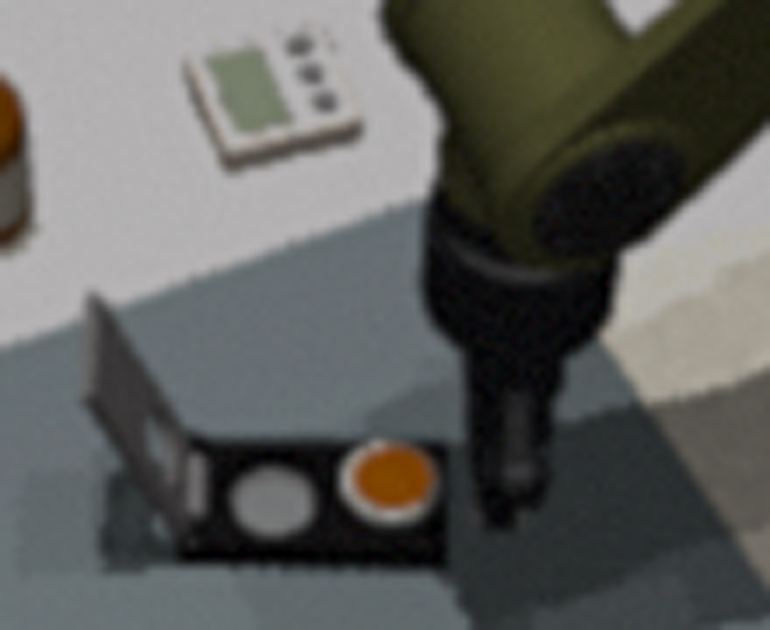

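{"op": "jog_arm", "data": {
  "commands": "0 0.6 0.04 0 0 0 0.43;0 0.9 0.04 0 0 0 0.43;0 1.2 0.04 0 0 0 0.43;0 1.5 0.04 0 0 0 0.43;0 1.8 0.04 0 0 0 0.43;0 2.1 0.04 0 0 0 0.43;0 2.4 0.04 0 0 0 0.43;0 2.7 0.04 0 0 0 0.43;0 3.0 0.04 0 0 0 0.43;0 3.3 0.04 0 0 0 0.43;0 3.6 0.04 0 0 0 0.43;0 3.9 0.04 0 0 0 0.43;0 4.2 0.04 0 0 0 0.43;0 4.5 0.04 0 0 0 0.43;0 4.8 0.04 0 0 0 0.43;0 5.1 0.04 0 0 0 0.43;0 5.4 0.04 0 0 0 0.43;0 5.6 0.04 0 0 0 0.43;0 5.8 0.04 0 0 0 0.43;0 5.8 0.04 0 0 0 0.43"
}}

```text
t: 5.8
position: [0.5256, -0.058, 0.0915]
orientation: [0.0, 0.865, 0.502, 0.0]
contact_force: [0.2, 0.7, -0.2]
width: 0.0241
```

```bash
python3 - <<'E'
from h import *
t=PK-.026*H;t[2]=.0917;jog(t,rot(AZ));snap('wrist','w3');snap('scene','s3');meas('w3')
crop('s3',260,130,110,90,7,'s3b');crop('w3',200,230,160,120,5,'w3b')
E
```

```text
t 5.8 JOG [-0.    0.52 -0.02] [ 0.    -0.     0.002] pos [ 0.5256 -0.058   0.0915] q [-0.179  0.532  1.75  -0.     0.86  -1.232] F [ 0.16  0.72 -0.15] w 0.0241
amber [253, 291, 58, 47, 2183] [281.  314.1] world z.0225 [ 0.5483 -0.0703  0.0215]
```

View pics/w3b.png

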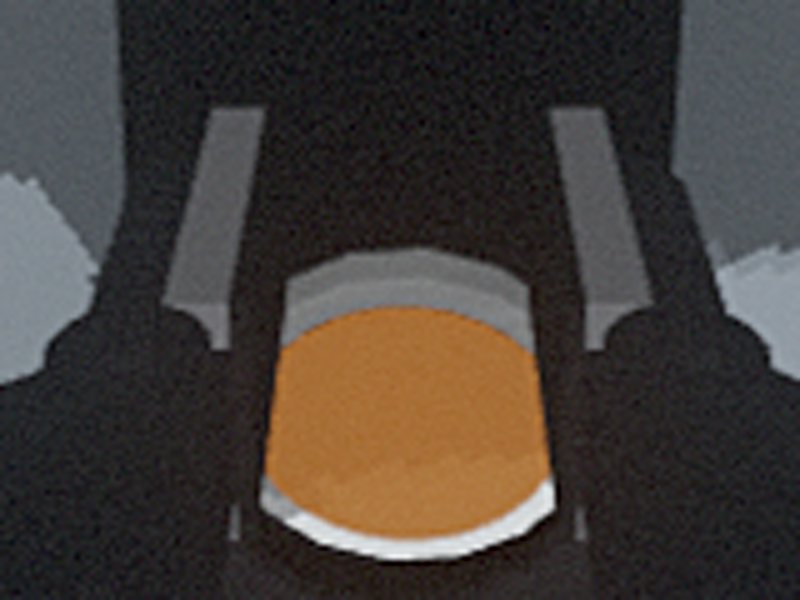

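View pics/s3b.png

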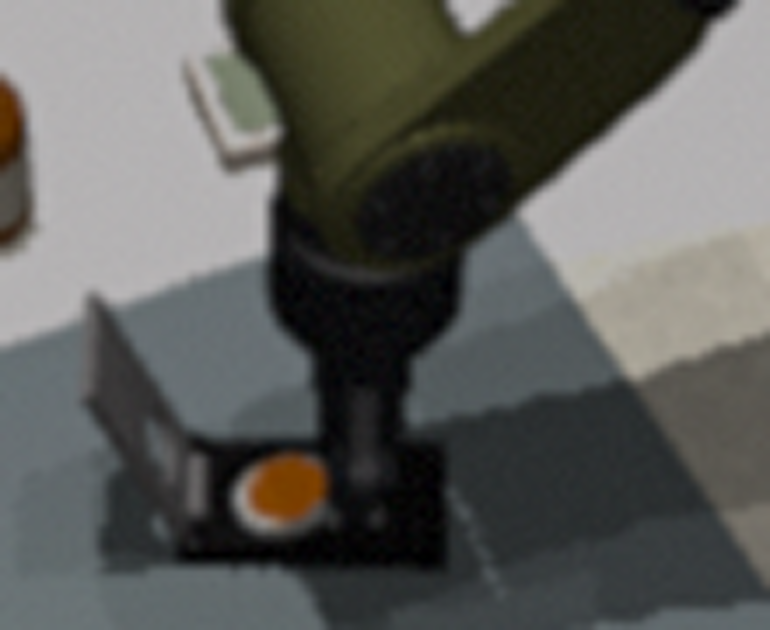

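{"op": "jog_arm", "data": {
  "commands": "0 0.2 0 0 0 0 0.43;0 0.35 0 0 0 0 0.43;0 0.45 0 0 0 0 0.43;0 0.55 0 0 0 0 0.43;0 0.55 0 0 0 0 0.43;0 0.55 0 0 0 0 0.43"
}}

```text
t: 6.5
position: [0.5302, -0.0606, 0.0915]
orientation: [-0.0, 0.865, 0.503, -0.0]
contact_force: [-0.6, 0.8, 1.3]
width: 0.024
```

```bash
python3 - <<'E'
from h import *
t=PK-.026*H;t[2]=.0917;jog(t,rot(AZ));snap('wrist','w4');snap('scene','s4');meas('w4')
crop('s4',260,130,110,90,7,'s4b');crop('w4',200,230,160,120,5,'w4b')
E
```

```text
t 6.5 JOG [-0.   -0.01 -0.02] [-0.     0.     0.002] pos [ 0.5302 -0.0606  0.0915] q [-0.182  0.54   1.736 -0.     0.865 -1.235] F [-0.62  0.8   1.27] w 0.024
amber [253, 287, 57, 47, 2168] [280.8 310.1] world z.0225 [ 0.5507 -0.0718  0.0215]
```

View pics/w4b.png

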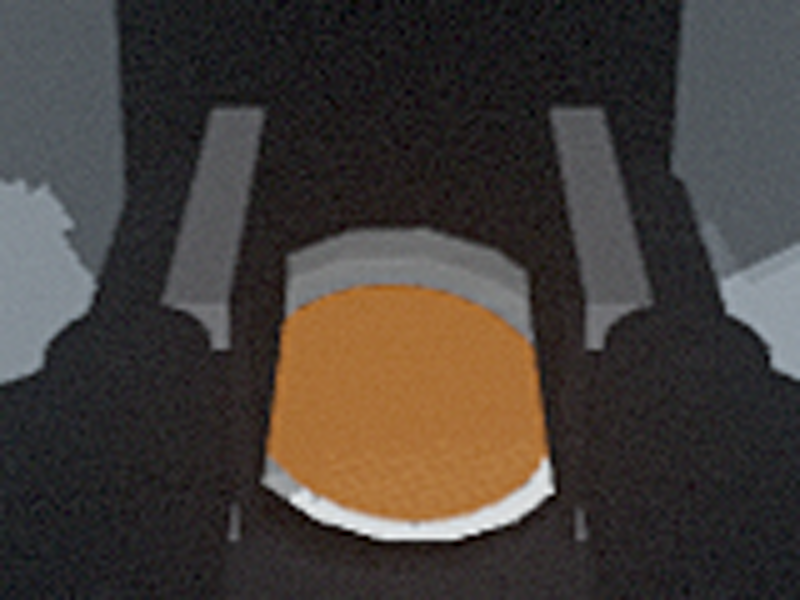

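View pics/s4b.png

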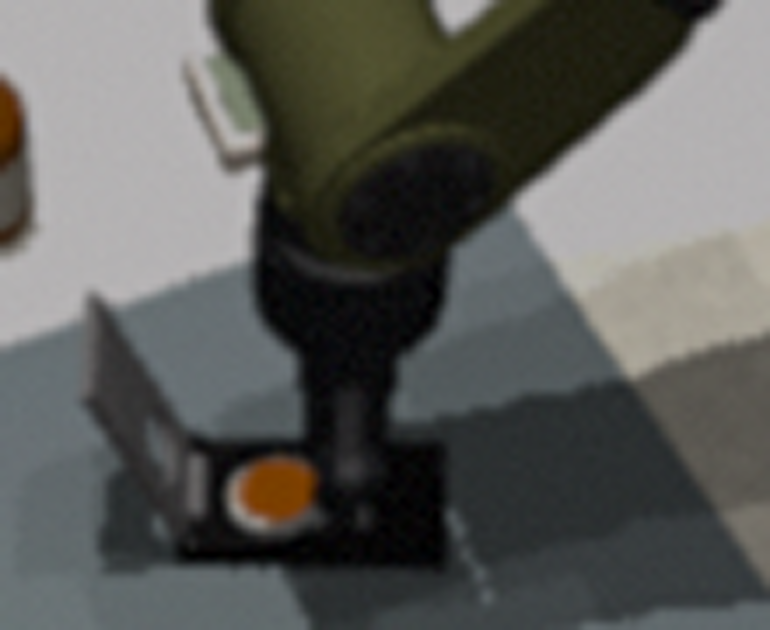

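{"op": "jog_arm", "data": {
  "commands": "0 -1 0 0 0 0 0.43;0 -2.5 0 0 0 0 0.43;0 -4 0 0 0 0 0.43;0 -4 -3 0 0 0 0.43;0 -4 -6 0 0 0 0.43;0 -3 -8 0 0 0 0.43;0 -3 -8 0 0 0 0.43"
}}

```text
t: 7.3
position: [0.5051, -0.0459, 0.1742]
orientation: [0.002, 0.865, 0.502, 0.002]
contact_force: [-0.3, -0.9, 0.1]
width: 0.024
```

```bash
python3 - <<'E'
from h import *
c,r,o=cur();print(c)
snap('wrist','w5');snap('scene','s5');meas('w5')
crop('s5',260,140,75,75,8,'s5b');crop('w5',200,150,160,120,5,'w5b')
E
```

```text
[ 0.50510294 -0.04588056  0.1741611 ]
amber [260, 260, 40, 33, 1003] [279.7 275.9] world z.0225 [ 0.5511 -0.0724  0.0215]
```

View pics/w5b.png

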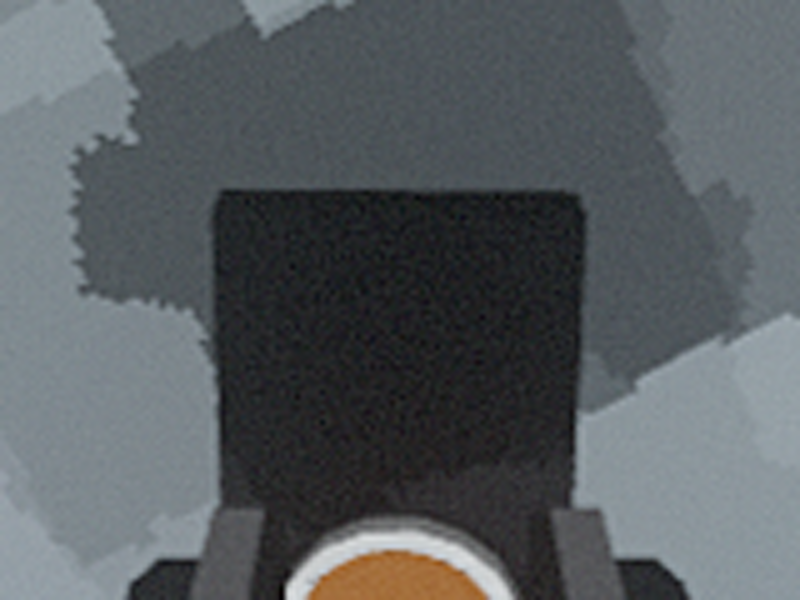

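View pics/s5b.png

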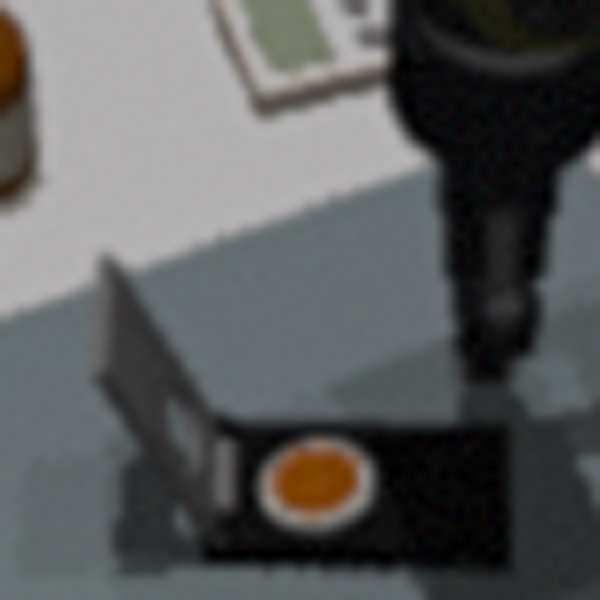

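```bash
python3 - <<'E'
from h import *
from h import ray
def c(n):
    im=np.load(f'pics/{n}.npz')['img'];hsv=cv2.cvtColor(im,cv2.COLOR_RGB2HSV);m=cv2.inRange(hsv,(5,120,40),(28,255,255))
    k,l,s,ce=cv2.connectedComponentsWithStats(m);return [ (s[i,4],ce[i]) for i in range(1,k) if s[i,4]>30]
for n in('s5','s2','w5','w2'):
    for a,u in c(n): print(n,a,u.round(1),[ray(n,u,z).round(4)[:2].tolist() for z in(.016,.022)])
snap('top','t5')
for a,u in c('t5'): print(a,u.round(1),[ray('t5',u,z).round(4)[:2].tolist() for z in(.016,.022)])
for a,u in c('top0'): print(a,u.round(1),[ray('top0',u,z).round(4)[:2].tolist() for z in(.016,.022)])
E
```

```text
s5 1674 [153.3  18.7] [[0.6134, -1.0984], [0.6153, -1.0895]]
s5 172 [255. 148.] [[0.5727, -0.3133], [0.5748, -0.3083]]
s5 563 [210.7 169.4] [[0.7276, -0.3021], [0.729, -0.2972]]
s5 66 [299.  199.5] [[0.5517, -0.0757], [0.554, -0.0719]]
s2 1671 [153.3  18.6] [[0.6133, -1.0986], [0.6153, -1.0897]]
s2 172 [255. 148.] [[0.5727, -0.3133], [0.5748, -0.3083]]
s2 561 [210.6 169.4] [[0.7278, -0.3021], [0.7291, -0.2972]]
s2 73 [316.  197.6] [[0.5058, -0.0577], [0.5082, -0.054]]
w5 982 [279.6 275.9] [[0.554, -0.0741], [0.5508, -0.0723]]
w2 2186 [272.7 338.9] [[0.5141, -0.056], [0.5096, -0.0533]]
584 [  9.9 178.6] [[0.7228, 0.6309], [0.7213, 0.6268]]
678 [374.8 181.9] [[0.7223, -0.3064], [0.7208, -0.3048]]
587 [ 10.  178.6] [[0.7227, 0.6308], [0.7212, 0.6268]]
682 [374.8 181.9] [[0.7223, -0.3064], [0.7209, -0.3048]]
```

```bash
python3 - <<'E'
from h import *
t=PK-.06*H;t[2]=.2;jog(t,rot(AZ))
E
```

```text
t 7.45 JOG [ 0.02 -0.33 -2.94] [-0.001  0.     0.002] pos [ 0.5034 -0.0455  0.1706] q [-0.163  0.36   1.78   0.     1.003 -1.216] F [ 0.02 -0.02  0.06] w 0.0241
```

{"op": "jog_arm", "data": {
  "commands": "0 -0.8 -1.5 0 0 0 1;0 -0.8 -2.5 0 0 0 1;0 -0.8 -2.5 0 0 0 1;0 -0.8 -2.5 0 0 0 1"
}}

```text
t: 7.85
position: [0.4972, -0.0418, 0.196]
orientation: [-0.0, 0.865, 0.503, -0.0]
contact_force: [0.6, -0.2, -1.0]
width: -0.0002
```

```bash
python3 - <<'E'
from h import *
print(cur()[0]);snap('wrist','w6');crop('w6',225,190,110,90,7,'w6b')
E
```

```text
[ 0.49719823 -0.04181715  0.19601188]
```

View pics/w6b.png

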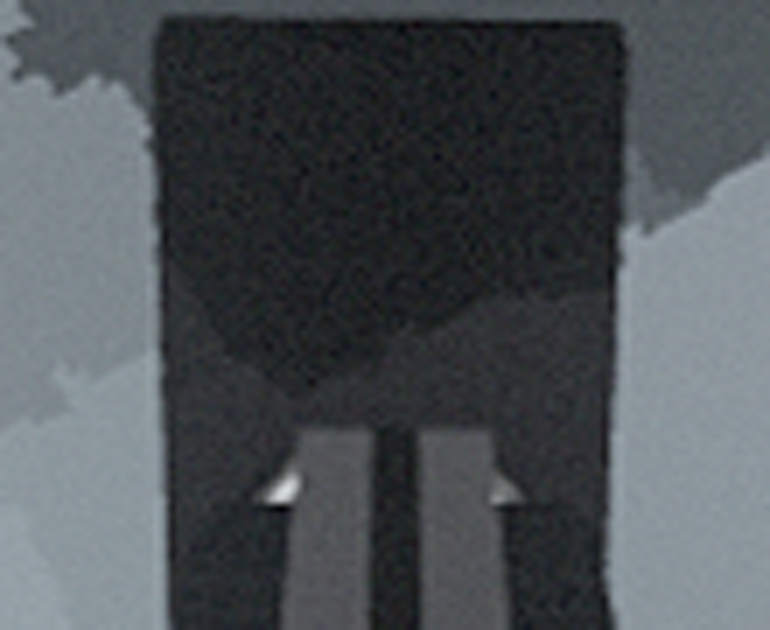

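```bash
python3 - <<'E'
from h import *
hg=PK+.033*H;hg[2]=.017
d=np.load('pics/scene0.npz')
for th in np.arange(1.7,2.2,.05):
    o=[]
    for s in(-.026,.026):
        e=hg+.104*(-np.cos(th)*H+np.sin(th)*np.array([0,0,1]))+s*N
        c=d['world_to_cam']@np.r_[e,1];u=d['intrinsics']@[c[0],-c[1],-c[2]];u=u[:2]/u[2];o.append((u-[240,150])*5)
    print(round(th,2),np.round(o,0).tolist())
t=PK-.035*H;t[2]=.24;jog(t,rot(AZ))
E
```

```text
1.7 [[213.0, 99.0], [211.0, 175.0]]
1.75 [[204.0, 100.0], [202.0, 176.0]]
1.8 [[195.0, 102.0], [192.0, 177.0]]
1.85 [[186.0, 103.0], [183.0, 178.0]]
1.9 [[177.0, 105.0], [174.0, 180.0]]
1.95 [[168.0, 107.0], [165.0, 182.0]]
2.0 [[159.0, 109.0], [156.0, 184.0]]
2.05 [[151.0, 112.0], [148.0, 187.0]]
2.1 [[143.0, 114.0], [139.0, 189.0]]
2.15 [[135.0, 117.0], [131.0, 192.0]]
2.2 [[127.0, 121.0], [124.0, 196.0]]
t 7.9 JOG [ 0.01  2.89 -4.42] [-0.001  0.     0.002] pos [ 0.4971 -0.0418  0.1958] q [-0.157  0.31   1.78  -0.     1.053 -1.21 ] F [-0.18  0.37 -0.2 ] w 0.0003
```

{"op": "jog_arm", "data": {
  "commands": "0 2.6 -2 0 0 0 1;0 2.6 -4.4 0 0 0 1;0 2.6 -4.4 0 0 0 1"
}}

```text
t: 8.2
position: [0.5208, -0.0551, 0.2423]
orientation: [0.001, 0.865, 0.502, 0.001]
contact_force: [0.9, 0.4, 0.0]
width: -0.0003
```

```bash
python3 - <<'E'
from h import *
print(cur()[0]);snap('wrist','w7');crop('w7',225,170,110,100,7,'w7b')
E
```

```text
[ 0.52080834 -0.05506914  0.24234628]
```

View pics/w7b.png

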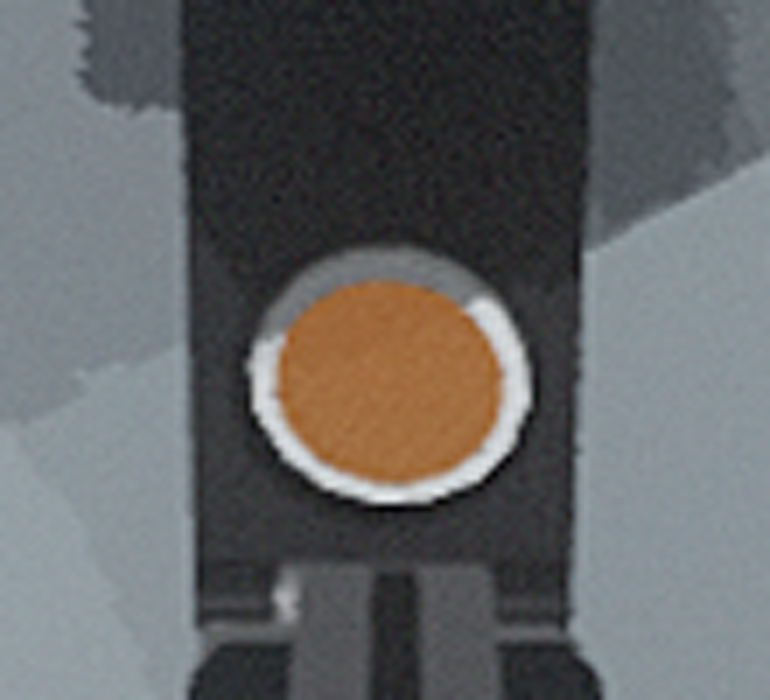

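```bash
python3 - <<'E'
from h import *
t=PK-.042*H;t[2]=.0911;jog(t,rot(AZ))
E
```

```text
t 8.25 JOG [-1.000e-02 -4.600e-01  1.496e+01] [ 0.001 -0.     0.002] pos [ 0.5201 -0.0548  0.2407] q [-0.175  0.302  1.673  0.     1.166 -1.228] F [-0.57 -0.23 -0.62] w -0.0001
```

{"op": "jog_arm", "data": {
  "commands": "0 -0.5 4 0 0 0.002 0.43;0 -0.5 8 0 0 0.002 0.43;0 -0.5 11 0 0 0.002 0.43;0 -0.5 13.5 0 0 0.002 0.43;0 -0.5 14.6 0 0 0.002 0.43;0 -0.5 14.9 0 0 0.002 0.43;0 -0.5 14.9 0 0 0.002 0.43"
}}

```text
t: 8.95
position: [0.5155, -0.0522, 0.0916]
orientation: [-0.0, 0.865, 0.502, -0.0]
contact_force: [-0.2, -0.5, -0.1]
width: 0.0246
```

```bash
python3 - <<'E'
from h import *
t=PK-.026*H;t[2]=.0911;jog(t,rot(AZ))
E
```

```text
t 8.95 JOG [-0.    1.69  0.05] [-0.  0.  0.] pos [ 0.5155 -0.0522  0.0916] q [-0.172  0.514  1.78  -0.     0.848 -1.223] F [-0.2  -0.46 -0.12] w 0.0246
```

Go to 6 mm beyond the previous stop.

{"op": "jog_arm", "data": {
  "commands": "0 0.5 0.05 0 0 0 0.43;0 1.0 0.05 0 0 0 0.43;0 1.4 0.05 0 0 0 0.43;0 1.6 0.05 0 0 0 0.43;0 1.75 0.05 0 0 0 0.43;0 1.9 0.05 0 0 0 0.43;0 2.05 0.05 0 0 0 0.43;0 2.2 0.05 0 0 0 0.43;0 2.2 0.05 0 0 0 0.43"
}}

```text
t: 9.85
position: [0.5347, -0.0632, 0.091]
orientation: [0.0, 0.865, 0.502, 0.0]
contact_force: [-0.1, 0.1, -0.6]
width: 0.024
```

```bash
python3 - <<'E'
from h import *
t=PK-.026*H;t[2]=.0911;jog(t,rot(AZ));snap('wrist','w8');meas('w8');crop('w8',200,230,160,120,5,'w8b')
E
```

```text
t 9.85 JOG [ 0.   -0.52 -0.01] [ 0. -0.  0.] pos [ 0.5347 -0.0632  0.091 ] q [-0.186  0.549  1.722 -0.     0.87  -1.237] F [-0.12  0.08 -0.57] w 0.024
amber [254, 273, 55, 53, 2352] [280.8 299.4] world z.0225 [ 0.5492 -0.071   0.0215]
```

View pics/w8b.png

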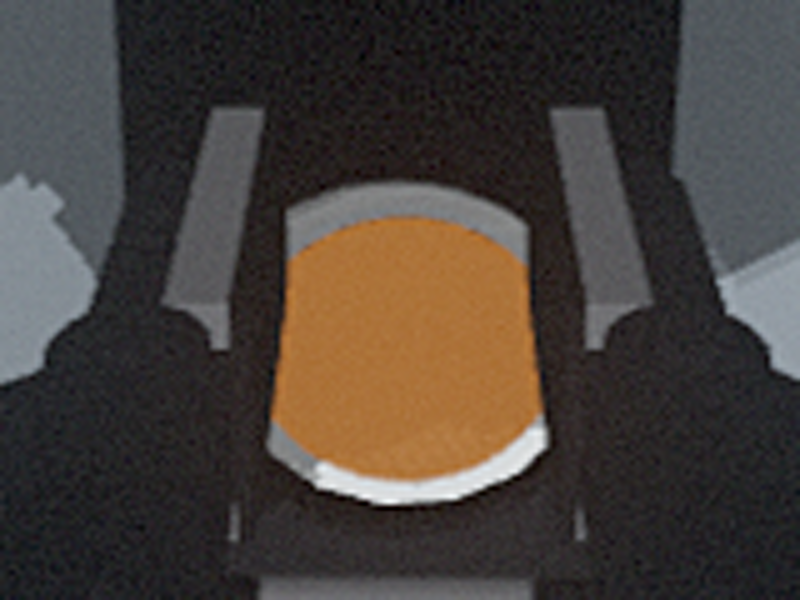

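{"op": "jog_arm", "data": {
  "commands": "0 0 -2 0 0 0 1;0 -0.5 -6 0 0 0 1;0 -1.4 -10 0 0 0 1;0 -1.4 -14.9 0 0 0 1;0 -1.4 -14.9 0 0 0 1"
}}

```text
t: 10.4
position: [0.5239, -0.0563, 0.2463]
orientation: [0.003, 0.865, 0.502, 0.004]
contact_force: [-0.1, -0.2, -1.1]
width: 0.0003
```

```bash
python3 - <<'E'
from h import *
print(cur()[0]);snap('wrist','w9');crop('w9',225,170,110,100,7,'w9b')
im=np.load('pics/w9.npz')['img'];
print(ray('w9',(225+393/7,170+378/7),.016))
hg=PK+.033*H
t=hg+.104*.42*H+.035*H;t[2]=.24;jog(t,rot(AZ))
E
```

```text
[ 0.52387867 -0.05628317  0.24630867]
[ 0.56001862 -0.07530658  0.016     ]
t 10.45 JOG [-0.04 14.59  0.38] [ 0.006 -0.002  0.   ] pos [ 0.5231 -0.0562  0.243 ] q [-0.177  0.304  1.664  0.     1.168 -1.228] F [-0.17 -0.45 -0.91] w 0.0002
```

View pics/w9b.png

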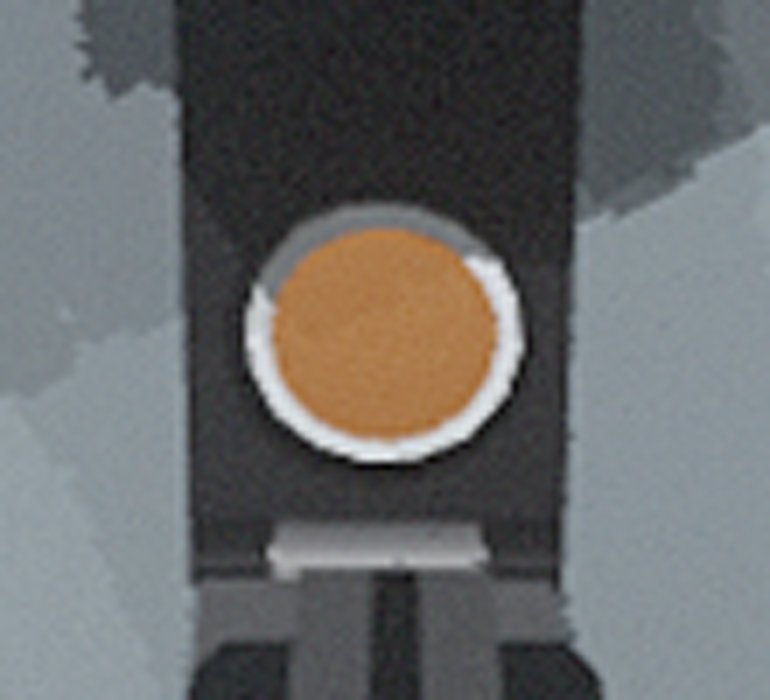

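```bash
python3 - <<'E'
from h import *
t=PK+.107*H;t[2]=.173;jog(t,rot(AZ))
E
```

```text
t 10.45 JOG [-0.05 14.09  7.08] [ 0.006 -0.002  0.   ] pos [ 0.5231 -0.0562  0.243 ] q [-0.177  0.304  1.664  0.     1.168 -1.228] F [-0.17 -0.45 -0.91] w 0.0002
```

{"op": "jog_arm", "data": {
  "commands": "0 3 0 0 0 0 1;0 7 0 0 0 0 1;0 11 0 0 0 0 1;0 14.2 0 0 0 0 1;0 14.2 3 0 0 0 1;0 14.2 6 0 0 0 1;0 14.2 6.9 0 0 0 1;0 14.2 6.9 0 0 0 1"
}}

```text
t: 11.25
position: [0.6451, -0.1265, 0.169]
orientation: [-0.001, 0.865, 0.502, -0.001]
contact_force: [-0.5, -0.2, 0.4]
width: 0.0003
```

```bash
python3 - <<'E'
from h import *
t=PK+.107*H;t[2]=.173;jog(t,rot(AZ))
snap('scene','s10');crop('s10',240,110,110,100,7,'s10b')
p,r,o=cur()
hg=PK+.033*H
for th in [1.95,1.85,1.75,1.65,1.55,1.45,1.35,1.25,1.15,1.05,.95,.85,.75,.65,.55,.45,.35,.25,.15,.08,0]:
    rr=.09;x=-rr*np.cos(th)+.006*np.sin(th)+.011;z=.017+rr*np.sin(th)+.006*np.cos(th)+.073
    g=hg+x*H;g[2]=z;s=r.inv().apply(g-p)*100;print(th,s.round(2))
E
```

```text
t 11.25 JOG [ 0.01  0.05 -0.4 ] [-0.003  0.001  0.   ] pos [ 0.6451 -0.1265  0.169 ] q [-0.249  0.665  1.311  0.     1.17  -1.3  ] F [-0.47 -0.23  0.37] w 0.0003
1.95 [-0.01 -2.42 -0.04]
1.85 [-0.01 -3.25 -0.39]
1.75 [-0.01 -4.11 -0.65]
1.65 [-0.01 -5.   -0.83]
1.55 [-0.   -5.89 -0.91]
1.45 [-0.   -6.79 -0.91]
1.35 [-0.   -7.69 -0.81]
1.25 [-0.   -8.57 -0.63]
1.15 [-0.   -9.43 -0.36]
1.05 [ -0.   -10.26  -0.  ]
0.95 [ -0.   -11.05   0.43]
0.85 [ -0.   -11.79   0.94]
0.75 [ -0.   -12.48   1.53]
0.65 [ -0.   -13.1    2.18]
0.55 [ -0.   -13.66   2.89]
0.45 [ -0.   -14.15   3.65]
0.35 [ -0.   -14.55   4.45]
0.25 [  0.   -14.87   5.3 ]
0.15 [  0.   -15.11   6.17]
0.08 [  0.   -15.22   6.79]
0 [  0.  -15.3   7.5]
```

View pics/s10b.png

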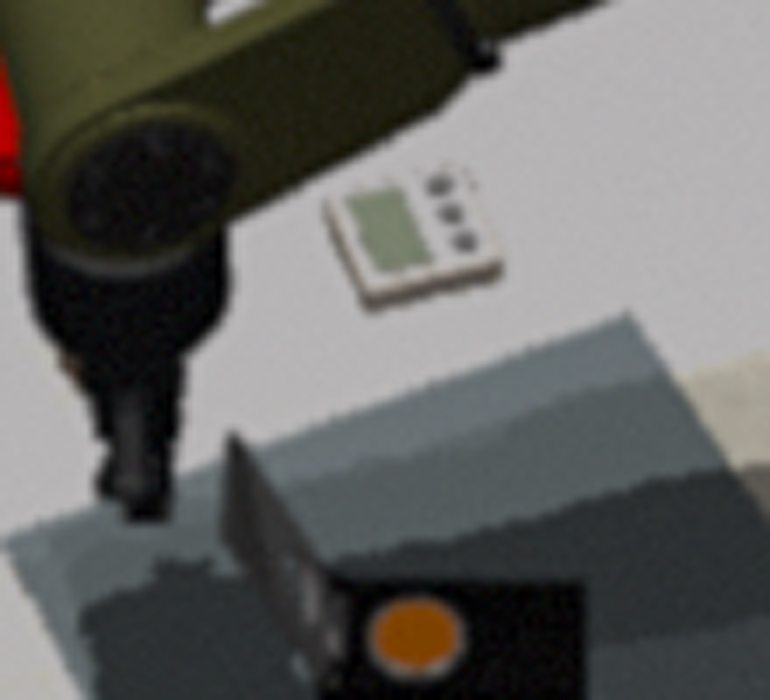

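{"op": "jog_arm", "data": {
  "commands": "0 -1.2 0.2 0 0 0 1;0 -2 0.2 0 0 0 1;0 -2.5 0.2 0 0 0 1;0 -3.3 0 0 0 0 1;0 -4.2 -0.3 0 0 0 1;0 -5.1 -0.45 0 0 0 1;0 -5.9 -0.5 0 0 0 1;0 -6.8 -0.5 0 0 0 1;0 -7.7 -0.4 0 0 0 1;0 -8.6 -0.2 0 0 0 1;0 -9.5 0.05 0 0 0 1;0 -10.3 0.4 0 0 0 1;0 -11.1 0.8 0 0 0 1;0 -11.8 1.3 0 0 0 1;0 -12.5 1.9 0 0 0 1;0 -13.1 2.6 0 0 0 1;0 -13.1 2.6 0 0 0 1"
}}

```text
t: 13.0
position: [0.531, -0.0612, 0.1438]
orientation: [-0.001, 0.865, 0.502, -0.001]
contact_force: [-0.1, -0.3, 0.3]
width: -0.0
```

```bash
python3 - <<'E'
from h import *
snap('scene','s11');crop('s11',240,110,110,100,7,'s11b')
p,r,o=cur();print(p,o['contact_force'])
hg=PK+.033*H
for th in [.65,.55,.45,.35,.25,.15,.08,0]:
    rr=.09;x=-rr*np.cos(th)+.006*np.sin(th)+.011;z=.017+rr*np.sin(th)+.006*np.cos(th)+.073
    g=hg+x*H;g[2]=z;s=r.inv().apply(g-p)*100;print(th,s.round(2))
E
```

```text
[ 0.53163121 -0.06147808  0.14449083] [0.50244226 0.18276548 0.10874176]
0.65 [ 0.    0.02 -0.48]
0.55 [ 0.   -0.53  0.23]
0.45 [ 0.   -1.02  1.  ]
0.35 [ 0.01 -1.42  1.8 ]
0.25 [ 0.01 -1.74  2.64]
0.15 [ 0.01 -1.98  3.51]
0.08 [ 0.01 -2.09  4.13]
0 [ 0.01 -2.17  4.85]
```

View pics/s11b.png

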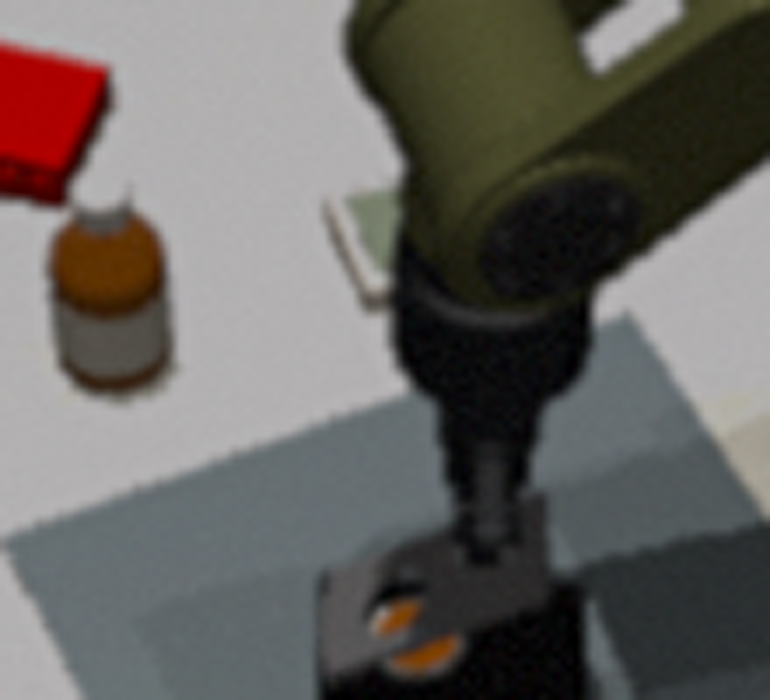

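{"op": "jog_arm", "data": {
  "commands": "0 -0.5 0.3 0 0 0 1;0 -1 1.0 0 0 0 1;0 -1.4 1.8 0 0 0 1;0 -1.75 2.6 0 0 0 1;0 -2 3.4 0 0 0 1;0 -2.1 4.0 0 0 0 1;0 -2.1 4.4 0 0 0 1;0 -2.1 4.7 0 0 0 1;0 -2.1 4.9 0 0 0 1;0 -2.1 4.9 0 0 0 1"
}}

```text
t: 14.05
position: [0.5138, -0.0512, 0.0959]
orientation: [0.0, 0.865, 0.502, 0.0]
contact_force: [0.3, 0.6, 0.5]
width: 0.0
```

{"op": "jog_arm", "data": {
  "commands": "0 0 0.1 0 0 0 1;0 0 0.1 0 0 0 1"
}}

```text
t: 14.25
position: [0.5139, -0.0513, 0.0955]
orientation: [0.0, 0.865, 0.502, 0.0]
contact_force: [-1.6, 0.6, 4.5]
width: -0.0001
```

{"op": "jog_arm", "data": {
  "commands": "0 0 0.08 0 0 0 1;0 0 0.08 0 0 0 1;0 0 0.08 0 0 0 1"
}}

```text
t: 14.55
position: [0.5139, -0.0512, 0.0952]
orientation: [0.0, 0.865, 0.502, 0.0]
contact_force: [-5.1, 0.6, 12.7]
width: -0.0001
```

```bash
python3 - <<'E'
from h import *
snap('scene','s12');crop('s12',240,130,110,90,7,'s12b');print(cur()[0])
E
```

```text
[ 0.51393168 -0.05120425  0.09521855]
```

View pics/s12b.png

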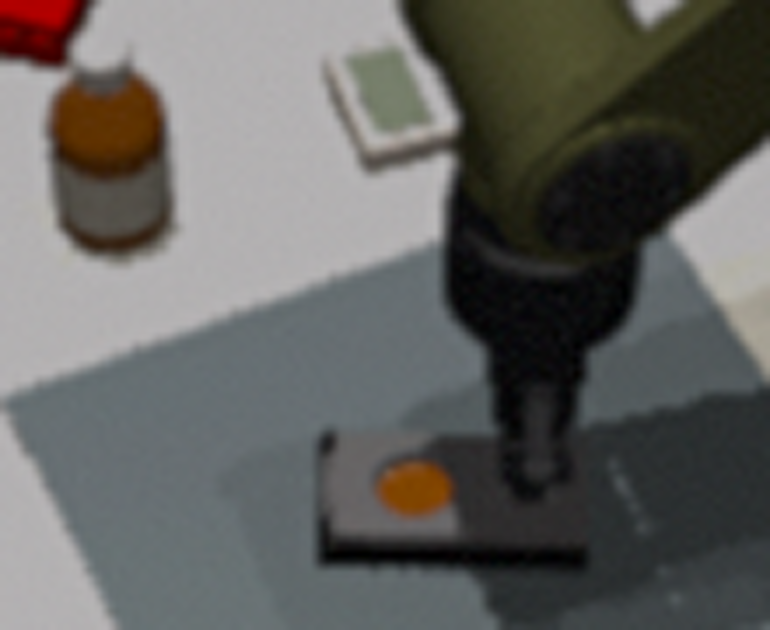

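```bash
python3 - <<'E'
import numpy as np
D=[(.2291,-.4999,.3034,.3,1.521),(.5186,-.0538,.2198,.323,1.697),(.4752,-.0292,.0921,.441,1.898),(.5256,-.058,.0915,.532,1.75),(.4971,-.0418,.1958,.31,1.78),(.5201,-.0548,.2407,.302,1.673),(.6451,-.1265,.169,.665,1.311)]
A=[];b=[]
for x,y,z,q2,q3 in D:
    s=q2+q3;A.append([1,0,np.sin(q2),np.sin(s),np.cos(s)]);b.append(np.hypot(x,y))
    A.append([0,1,np.cos(q2),np.cos(s),-np.sin(s)]);b.append(z)
s,res,rk,sv=np.linalg.lstsq(np.array(A),np.array(b),rcond=None);print(s.round(4),res,sv)
E
```

```text
[0.0022 0.0494 0.422  0.4467 0.0396] [6.23807023e-07] [4.56285493 3.72832989 0.34669289 0.3155253  0.24527318]
```

{"op": "jog_arm", "data": {
  "commands": "0 0 -3 0 0 0 -1;0 0 -8 0 0 0 -1;0 0 -13 0 0 0 -1;0 -2 -15 0 0 0 -1;0 -3 -15 0 0 0 -1;0 -3 -15 0 0 0 -1"
}}

```text
t: 15.2
position: [0.4869, -0.0359, 0.2439]
orientation: [-0.0, 0.865, 0.502, 0.0]
contact_force: [-0.3, 0.1, 0.4]
width: 0.085
```

```bash
python3 - <<'E'
from h import *
print(cur()[0]);snap('wrist','w13');crop('w13',200,130,160,150,5,'w13b')
E
```

```text
[ 0.48692591 -0.03585818  0.24391443]
```

View pics/w13b.png

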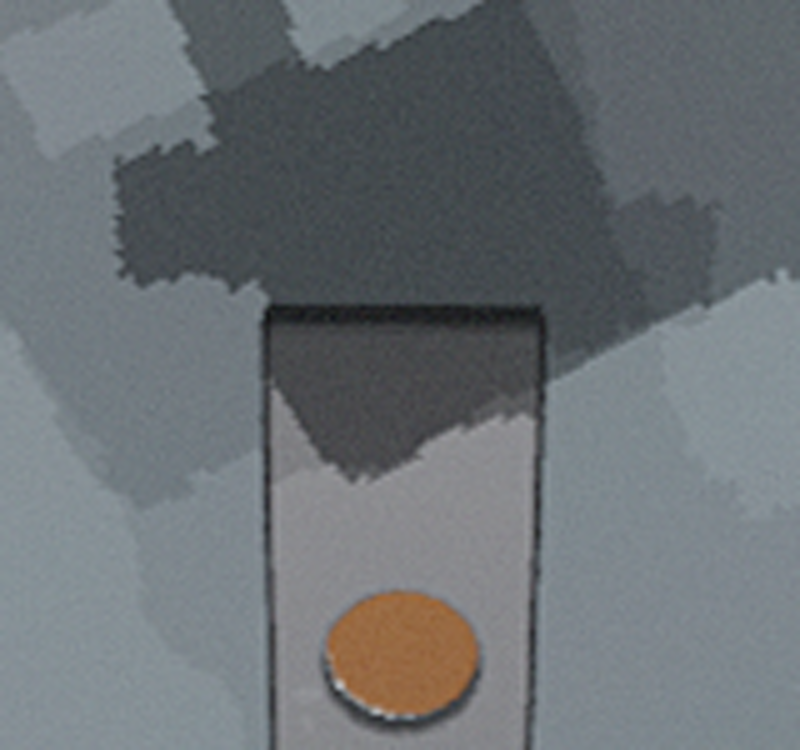

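```bash
python3 - <<'E'
from h import *
P=lambda c:(200+(c[0]+.5)/5-.5,130+(c[1]+.5)/5-.5)
a,b,l,r=[ray('w13',P(c),.017) for c in((265,309),(543,309),(270,745),(530,745))]
for q in(l-a,r-b):print(np.degrees(np.arctan2(q[1],q[0])))
e=b-a;print(np.linalg.norm(e),np.degrees(np.arctan2(e[1],e[0]))-90)
m=(a+b)/2;print('end',m,'mid',m+.055*H,'old mid',PK-.016*H)
t=PK-.016*H;t[2]=.25;jog(t,rot(AZ+90));
E
```

```text
-30.685369306481725
-29.838515184495307
0.05401870653170907 -29.716351856129783
end [ 0.48961571 -0.03751009  0.017     ] mid [ 0.53734281 -0.06484366  0.017     ] old mid [ 0.53881575 -0.06554842  0.        ]
t 15.25 JOG [ 0.    5.93 -0.67] [-1.00e-03 -0.00e+00 -1.57e+00] pos [ 0.4873 -0.0362  0.2433] q [-0.149  0.226  1.763 -0.     1.154 -1.2  ] F [-0.61 -0.56 -0.39] w 0.0855
```

{"op": "jog_arm", "data": {
  "commands": "0 5.9 -1 0 0 1.571 -1;0 5.9 -1 0 0 1.571 -1;0 5.9 -1 0 0 1.571 -1;0 5.9 -1 0 0 1.571 -1;0 5.9 -1 0 0 1.571 -1;0 5.9 -1 0 0 1.571 -1;0 5.9 -1 0 0 1.571 -1;0 5.9 -1 0 0 1.571 -1;0 5.9 -1 0 0 1.571 -1;0 5.9 -1 0 0 1.571 -1;0 5.9 -1 0 0 1.571 -1"
}}

```text
t: 16.35
position: [0.5391, -0.0659, 0.2523]
orientation: [0.0, 0.966, -0.26, -0.001]
contact_force: [0.7, -0.5, -0.5]
width: 0.0853
```

```bash
python3 - <<'E'
from h import *
M=np.array([.5385,-.065,0]);
Rt=rot(150,-20);d=Rt.as_matrix()[:,2];print(d)
g=M+[0,0,.0268]; 
for back in(.06,0):
    t=g-d*.054-d*back;jog(t,Rt)
E
```

```text
[-0.29619813  0.17101007 -0.93969262]
t 16.35 JOG [ 3.83 -0.07 11.83] [-0.271 -0.272  1.551] pos [ 0.5391 -0.0659  0.2523] q [-0.189  0.333  1.602 -0.     1.209  0.337] F [ 0.65 -0.48 -0.48] w 0.0853
t 16.35 JOG [ 1.79 -0.07 17.47] [-0.271 -0.272  1.551] pos [ 0.5391 -0.0659  0.2523] q [-0.189  0.333  1.602 -0.     1.209  0.337] F [ 0.65 -0.48 -0.48] w 0.0853
```

{"op": "jog_arm", "data": {
  "commands": "3.8 -0.1 10 -0.271 -0.272 1.551 -1;3.8 -0.1 10 -0.271 -0.272 1.551 -1;3.8 -0.1 10 -0.271 -0.272 1.551 -1;3.8 -0.1 10 -0.271 -0.272 1.551 -1;3.8 -0.1 10 -0.271 -0.272 1.551 -1;3.8 -0.1 10 -0.271 -0.272 1.551 -1;3.8 -0.1 10 -0.271 -0.272 1.551 -1;3.8 -0.1 10 -0.271 -0.272 1.551 -1;3.8 -0.1 10 -0.271 -0.272 1.551 -1;3.8 -0.1 10 -0.271 -0.272 1.551 -1;3.8 -0.1 10 -0.271 -0.272 1.551 -1;3.8 -0.1 10 -0.271 -0.272 1.551 -1;3.8 -0.1 10 -0.271 -0.272 1.551 -1"
}}

```text
t: 17.65
position: [0.5722, -0.0838, 0.1528]
orientation: [-0.087, -0.496, 0.851, 0.15]
contact_force: [0.2, -0.7, -0.1]
width: 0.0852
```

```bash
python3 - <<'E'
from h import *
M=np.array([.5385,-.065,0]);
Rt=rot(150,-20);d=Rt.as_matrix()[:,2]
g=M+[0,0,.0268]
t=g-d*.0485;jog(t,Rt)
p,r,o=cur();q=o['qpos'];
# estimate L6 : wrist model
s=q[1]+q[2];print('pitch sum',s+q[4],'r,z wrist',.0022+.422*np.sin(q[1])+.4467*np.sin(s)+.0396*np.cos(s), .0494+.422*np.cos(q[1])+.4467*np.cos(s)-.0396*np.sin(s),'tcp r',np.hypot(*p[:2]),p[2])
snap('wrist','w14')
E
```

```text
t 17.65 JOG [ 0.05 -0.67  8.31] [-0.002 -0.002  0.009] pos [ 0.5722 -0.0838  0.1528] q [-0.237  0.647  1.41   0.096  1.421  1.818] F [ 0.2  -0.72 -0.12] w 0.0852
pitch sum 3.4770991844942327 r,z wrist 0.6330211127628473 0.1426943820036464 tcp r 0.5783336676118608 0.1528158714452919
```

View pics/w14.png

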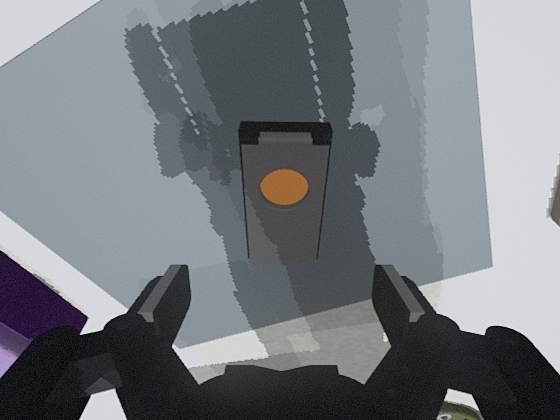

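{"op": "jog_arm", "data": {
  "commands": "0.15 -0.6 2.5 0 0 0.009 -1;0.15 -0.6 5 0 0 0.009 -1;0.15 -0.6 6.5 0 0 0.009 -1;0.15 -0.6 7.5 0 0 0.009 -1;0.15 -0.6 8 0 0 0.009 -1;0.15 -0.6 8.3 0 0 0.009 -1;0.15 -0.6 8.3 0 0 0.009 -1"
}}

```text
t: 18.4
position: [0.5523, -0.0738, 0.0743]
orientation: [-0.087, -0.492, 0.854, 0.149]
contact_force: [0.3, -0.3, -0.2]
width: 0.0854
```

```bash
python3 - <<'E'
from h import *
M=np.array([.5385,-.065,0]);
Rt=rot(150,-20);d=Rt.as_matrix()[:,2]
g=M+[0,0,.0268]
t=g-d*.0485;jog(t,Rt)
snap('wrist','w15')
E
```

```text
t 18.4 JOG [-0.07 -0.09  0.17] [-0.003 -0.001 -0.002] pos [ 0.5523 -0.0738  0.0743] q [-0.229  0.719  1.503  0.103  1.253  1.819] F [ 0.34 -0.29 -0.17] w 0.0854
```

View pics/w15.png

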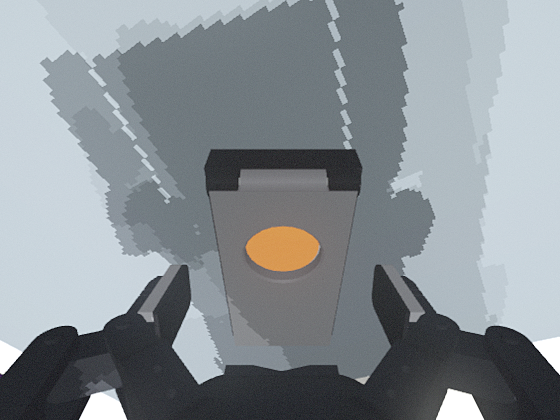

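{"op": "jog_arm", "data": {
  "commands": "0 -0.1 0 0 0 0 0.1;0 -0.1 0 0 0 0 0.4;0 -0.1 0 0 0 0 1;0 -0.1 0 0 0 0 1;0 -0.1 0 0 0 0 1;0 -0.1 0 0 0 0 1"
}}

```text
t: 19.05
position: [0.5534, -0.0744, 0.0746]
orientation: [-0.086, -0.491, 0.854, 0.148]
contact_force: [0.4, -0.8, 5.3]
width: 0.0542
```

```bash
python3 - <<'E'
from h import *
p,r,o=cur();print(p,o['width'],o['contact_force'])
# lift straight up 0.13 in tool coords
print(r.inv().apply([0,0,1]).round(3))
snap('scene','s16');crop('s16',240,130,110,90,7,'s16b')
E
```

```text
[ 0.55338014 -0.07439237  0.07457749] 0.05422280228259812 [ 0.3801519  -0.75735516  5.27657363]
[ 0.002  0.338 -0.941]
```

View pics/s16b.png

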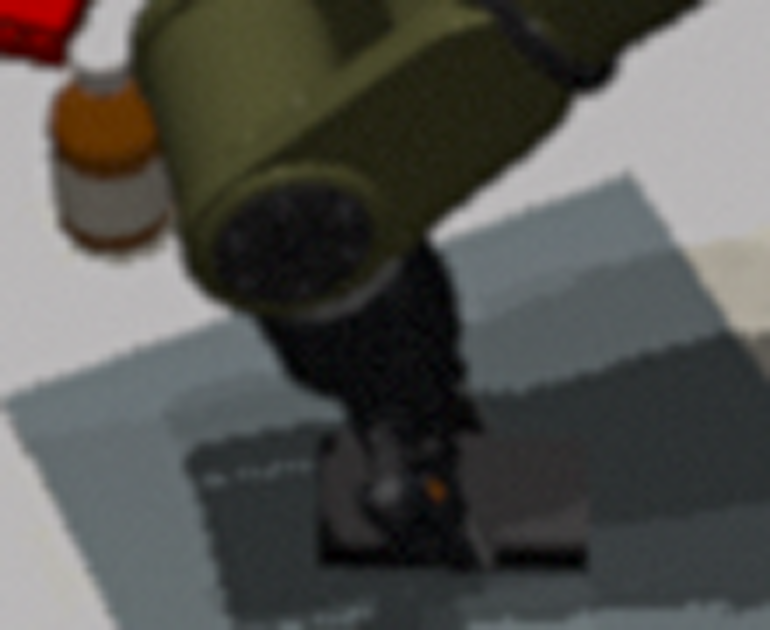

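```bash
python3 - <<'E'
from h import *
p,r,o=cur()
t=np.array([.55,-.06,.24])
jog(t,rot(-110,-20))
E
```

```text
t 19.1 JOG [ -1.05   6.55 -15.23] [-0.002  0.593 -1.644] pos [ 0.5534 -0.0744  0.0746] q [-0.229  0.721  1.5    0.103  1.254  1.819] F [ 0.29 -1.2   6.54] w 0.0539
```

{"op": "jog_arm", "data": {
  "commands": "0 0.3 -0.8 0 0 0 1;0 0.7 -2 0 0 0 1;0 1.5 -4.2 0 0 0 1;0 2.3 -6.5 0 0 0 1;0 3.1 -8.7 0 0 0 1;0 4 -11 0 0 0 1;0 4.7 -13 0 0 0 1;0 5.1 -14 0 0 0 1;0 5.1 -14 0 0 0 1"
}}

```text
t: 20.0
position: [0.5529, -0.0737, 0.2244]
orientation: [-0.086, -0.492, 0.854, 0.148]
contact_force: [-0.2, 1.0, -2.8]
width: 0.0541
```

```bash
python3 - <<'E'
from h import *
p,r,o=cur();print(p,o['width'])
t=np.array([.55,-.06,.22])
jog(t,rot(-110,-20))
snap('scene','s17');crop('s17',210,90,150,110,5,'s17b')
E
```

```text
[ 0.55289092 -0.07371893  0.22440381] 0.05414383387199423
t 20.0 JOG [-1.04  0.74  0.73] [-0.003  0.592 -1.644] pos [ 0.5529 -0.0737  0.2244] q [-0.228  0.518  1.431  0.098  1.523  1.847] F [-0.23  0.97 -2.8 ] w 0.0541
```

View pics/s17b.png

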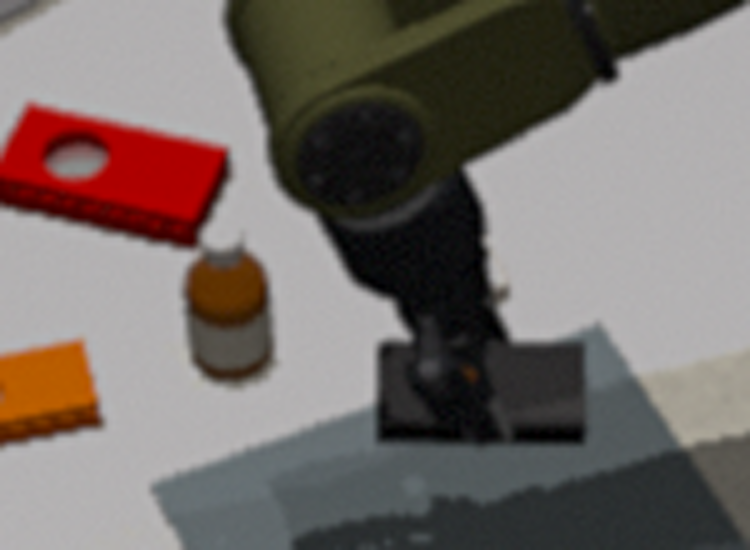

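{"op": "jog_arm", "data": {
  "commands": "-1 0.7 0.5 0 0.592 -1.644 1;-1 0.7 0.5 0 0.592 -1.644 1;-1 0.7 0.5 0 0.592 -1.644 1;-1 0.7 0.5 0 0.592 -1.644 1;-1 0.7 0.5 0 0.592 -1.644 1;-1 0.7 0.5 0 0.592 -1.644 1;-1 0.7 0.5 0 0.592 -1.644 1;-1 0.7 0.5 0 0.592 -1.644 1;-1 0.7 0.5 0 0.592 -1.644 1;-1 0.7 0.5 0 0.592 -1.644 1;-1 0.7 0.5 0 0.592 -1.644 1;-1 0.7 0.5 0 0.592 -1.644 1;-1 0.7 0.5 0 0.592 -1.644 1"
}}

```text
t: 21.35
position: [0.5499, -0.0606, 0.2192]
orientation: [0.17, 0.97, -0.17, -0.031]
contact_force: [-0.4, 0.0, -2.0]
width: 0.0538
```

```bash
python3 - <<'E'
from h import *
t=np.array([.57,-.05,.22])
jog(t,rot(-5,-20))
E
```

```text
t 21.35 JOG [ 1.52 -1.56 -0.65] [-0.004  0.627 -1.72 ] pos [ 0.5499 -0.0606  0.2192] q [-0.074  0.438  1.564 -0.351  1.259  0.402] F [-0.38  0.   -1.99] w 0.0538
```

{"op": "jog_arm", "data": {
  "commands": "1.5 -1.5 -0.6 0 0.627 -1.72 1;1.5 -1.5 -0.6 0 0.627 -1.72 1;1.5 -1.5 -0.6 0 0.627 -1.72 1;1.5 -1.5 -0.6 0 0.627 -1.72 1;1.5 -1.5 -0.6 0 0.627 -1.72 1;1.5 -1.5 -0.6 0 0.627 -1.72 1;1.5 -1.5 -0.6 0 0.627 -1.72 1;1.5 -1.5 -0.6 0 0.627 -1.72 1;1.5 -1.5 -0.6 0 0.627 -1.72 1;1.5 -1.5 -0.6 0 0.627 -1.72 1;1.5 -1.5 -0.6 0 0.627 -1.72 1;1.5 -1.5 -0.6 0 0.627 -1.72 1;1.5 -1.5 -0.6 0 0.627 -1.72 1;1.5 -1.5 -0.6 0 0.627 -1.72 1"
}}

```text
t: 22.75
position: [0.5699, -0.0512, 0.22]
orientation: [0.126, 0.728, 0.663, 0.118]
contact_force: [0.4, -0.3, -1.7]
width: 0.0539
```

```bash
python3 - <<'E'
from h import *
p,r,o=cur()
# target standing: rotate +90 about tool x; exact: rot(-5, 70)
Rt=rot(-5,70)
print((rot(-5,-20).inv()*r).as_rotvec())
t=np.array([.62,-.054,.20]);jog(t,Rt)
snap('wrist','w18');snap('scene','s18')
E
```

```text
[0.00213317 0.00164085 0.00603065]
t 22.75 JOG [0.18 4.04 3.59] [ 1.569 -0.006 -0.003] pos [ 0.5699 -0.0512  0.22  ] q [-0.162  0.32   1.728  0.04   0.748 -1.664] F [ 0.35 -0.31 -1.67] w 0.0539
```

View pics/w18.png

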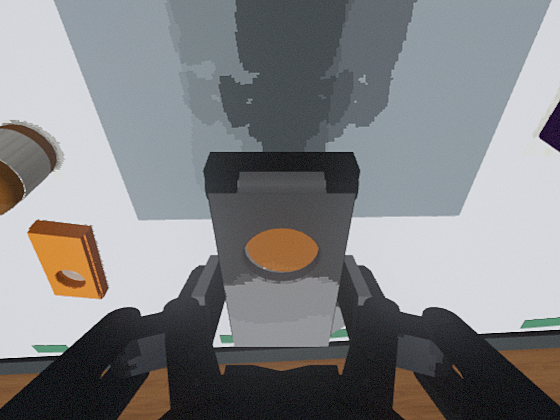

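View pics/s18.png

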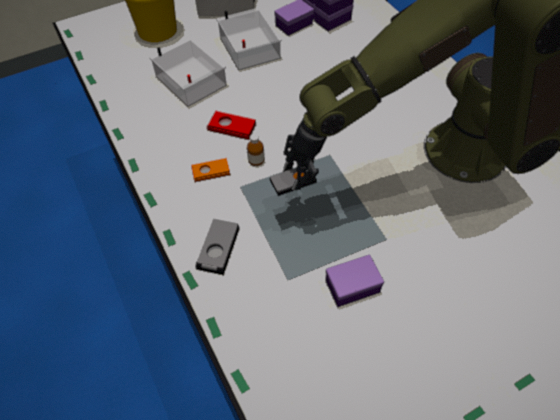

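{"op": "jog_arm", "data": {
  "commands": "0.2 4 3.6 1.57 -0.006 -0.003 1;0.2 4 3.6 1.57 -0.006 -0.003 1;0.2 4 3.6 1.57 -0.006 -0.003 1;0.2 4 3.6 1.57 -0.006 -0.003 1;0.2 4 3.6 1.57 -0.006 -0.003 1;0.2 4 3.6 1.57 -0.006 -0.003 1;0.2 4 3.6 1.57 -0.006 -0.003 1;0.2 4 3.6 1.57 -0.006 -0.003 1;0.2 4 3.6 1.57 -0.006 -0.003 1;0.2 4 3.6 1.57 -0.006 -0.003 1;0.2 4 3.6 1.57 -0.006 -0.003 1;0.2 4 3.6 1.57 -0.006 -0.003 1;0.2 4 3.6 1.57 -0.006 -0.003 1"
}}

```text
t: 24.15
position: [0.6201, -0.0531, 0.2003]
orientation: [-0.42, 0.605, 0.554, -0.388]
contact_force: [0.1, 0.5, -1.1]
width: 0.0542
```

```bash
python3 - <<'E'
from h import *
p,r,o=cur();print(r.inv().apply([0,0,1]).round(4), r.as_matrix()[:,1].round(3))
Rt=rot(-5,70.25);d=Rt.as_matrix()[:,2]
# holder centre: 0.0485 ahead grasp; grasp is 0.0268 high vs holder mid z .013 at grip (measured)
snap('scene','s19');crop('s19',180,60,190,140,4,'s19b')
jog([.60,-.052,.10],Rt)
E
```

```text
[-0.0032 -0.9385 -0.3453] [ 0.344 -0.032 -0.938]
t 24.2 JOG [-0.02  8.78  5.39] [ 0.009  0.003 -0.002] pos [ 0.6201 -0.0532  0.201 ] q [-0.132  1.05   0.822 -0.074  2.485 -1.643] F [ 0.53  0.07 -2.73] w 0.0543
```

View pics/s19b.png

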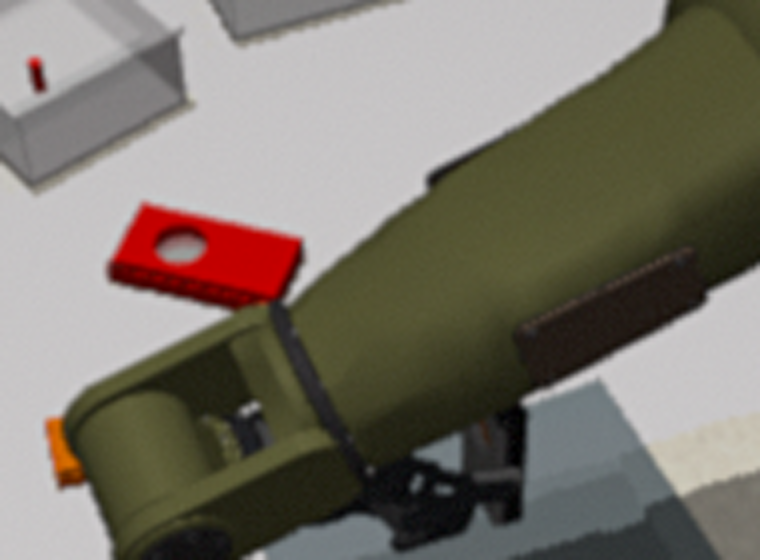

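```bash
python3 - <<'E'
from h import *
jog([.64,-.054,.079],rot(-5,70.25))
E
```

```text
t 24.2 JOG [ 0.12 12.14  2.36] [ 0.009  0.003 -0.002] pos [ 0.6201 -0.0532  0.201 ] q [-0.132  1.05   0.822 -0.074  2.485 -1.643] F [ 0.53  0.07 -2.73] w 0.0543
```

{"op": "jog_arm", "data": {
  "commands": "0.1 1.5 0.3 0.009 0.003 -0.002 1;0.1 3.5 0.7 0.009 0.003 -0.002 1;0.1 5.5 1.1 0.009 0.003 -0.002 1;0.1 7.5 1.5 0.009 0.003 -0.002 1;0.1 9 1.9 0.009 0.003 -0.002 1;0.1 10.5 2.2 0.009 0.003 -0.002 1;0.1 11.5 2.3 0.009 0.003 -0.002 1;0.1 12 2.35 0.009 0.003 -0.002 1;0.1 12 2.35 0.009 0.003 -0.002 1"
}}

```text
t: 25.1
position: [0.6391, -0.0541, 0.0795]
orientation: [-0.426, 0.602, 0.552, -0.389]
contact_force: [-0.6, -0.9, -1.1]
width: 0.0537
```

```bash
python3 - <<'E'
from h import *
p,r,o=cur();print(r.inv().apply([0,0,1]).round(4))
jog([.64,-.054,.076],rot(-5,70.25))
snap('wrist','w20')
snap('top','t20');crop('t20',200,190,160,120,5,'t20b')
E
```

```text
[ 0.0013 -0.9425 -0.3342]
t 25.1 JOG [0.02 0.36 0.04] [-0.004 -0.     0.001] pos [ 0.6391 -0.0541  0.0795] q [-0.131  1.271  0.693 -0.061  2.406 -1.632] F [-0.56 -0.93 -1.12] w 0.0537
```

View pics/w20.png

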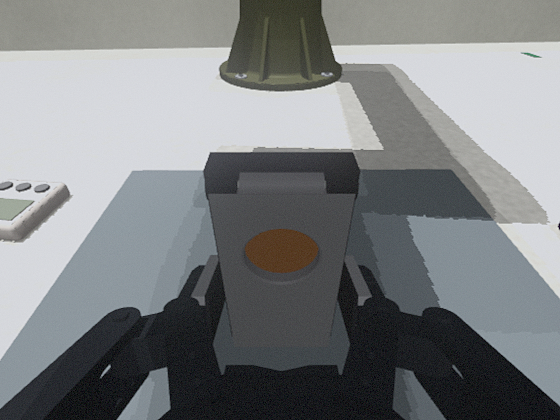

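View pics/t20b.png

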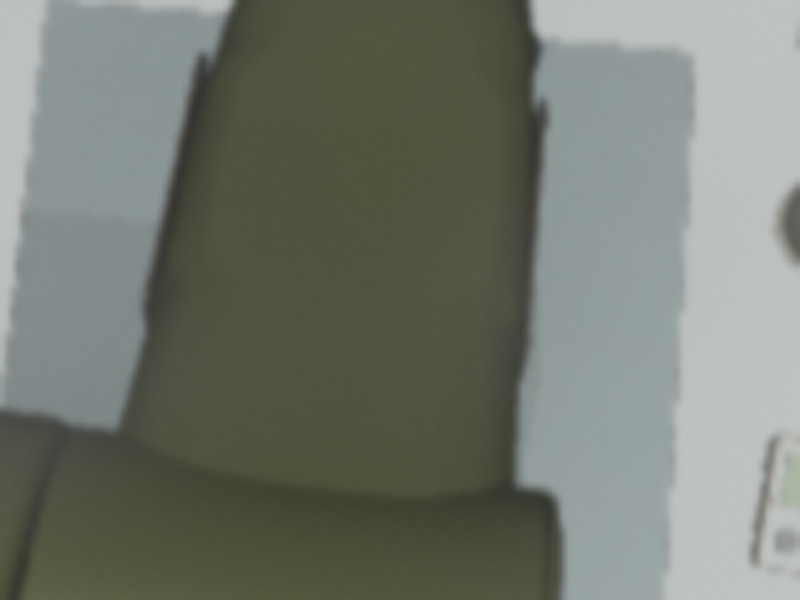

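{"op": "jog_arm", "data": {
  "commands": "0 0.1 0.03 -0.003 0 0 1;0 0.2 0.06 -0.003 0 0 1;0 0.28 0.09 -0.003 0 0 1;0 0.28 0.09 -0.003 0 0 1"
}}

```text
t: 25.6
position: [0.6392, -0.0541, 0.077]
orientation: [-0.425, 0.603, 0.553, -0.389]
contact_force: [0.0, -1.1, -1.9]
width: 0.0542
```

{"op": "jog_arm", "data": {
  "commands": "0 0.05 0.02 0 0 0 1;0 0.1 0.03 0 0 0 1;0 0.1 0.03 0 0 0 1"
}}

```text
t: 25.9
position: [0.6392, -0.0541, 0.0759]
orientation: [-0.425, 0.602, 0.553, -0.389]
contact_force: [0.1, 0.3, -2.2]
width: 0.054
```

{"op": "jog_arm", "data": {
  "commands": "0 0.05 0.02 0 0 0 1;0 0.1 0.03 0 0 0 1;0 0.1 0.03 0 0 0 1"
}}

```text
t: 26.2
position: [0.6393, -0.0541, 0.0749]
orientation: [-0.425, 0.602, 0.553, -0.389]
contact_force: [0.2, -0.1, -2.1]
width: 0.0534
```

{"op": "jog_arm", "data": {
  "commands": "0 0.05 0.02 0 0 0 1;0 0.1 0.03 0 0 0 1;0 0.1 0.03 0 0 0 1"
}}

```text
t: 26.5
position: [0.6393, -0.0541, 0.0739]
orientation: [-0.425, 0.603, 0.553, -0.389]
contact_force: [1.2, -0.5, -2.8]
width: 0.0541
```

{"op": "jog_arm", "data": {
  "commands": "0 0.05 0.02 0 0 0 1;0 0.1 0.03 0 0 0 1;0 0.1 0.03 0 0 0 1"
}}

```text
t: 26.8
position: [0.6395, -0.0541, 0.0738]
orientation: [-0.425, 0.602, 0.553, -0.389]
contact_force: [-1.9, -1.1, 5.5]
width: 0.0541
```

{"op": "jog_arm", "data": {
  "commands": "0 0.05 0.02 0 0 0 1;0 0.05 0.02 0 0 0 1"
}}

```text
t: 27.0
position: [0.6396, -0.0541, 0.0737]
orientation: [-0.425, 0.602, 0.553, -0.389]
contact_force: [-2.5, -0.6, 9.4]
width: 0.0541
```

{"op": "jog_arm", "data": {
  "commands": "0 0.05 0.02 0 0 0 1;0 0.05 0.02 0 0 0 1"
}}

```text
t: 27.2
position: [0.6396, -0.0541, 0.0737]
orientation: [-0.425, 0.602, 0.553, -0.389]
contact_force: [-1.8, -0.7, 12.9]
width: 0.054
```

{"op": "jog_arm", "data": {
  "commands": "0 -0.06 -0.02 0 0 0 1;0 -0.12 -0.04 0 0 0 1;0 -0.12 -0.04 0 0 0 1"
}}

```text
t: 27.5
position: [0.6394, -0.0541, 0.0738]
orientation: [-0.425, 0.603, 0.553, -0.389]
contact_force: [-1.0, 0.8, 5.7]
width: 0.054
```

{"op": "jog_arm", "data": {
  "commands": "0 0 0 0 0 0 -0.3;0 0 0 0 0 0 -0.4;0 0 0 0 0 0 -0.6;0 0 0 0 0 0 -1;0 0 0 0 0 0 -1;0 0 0 0 0 0 -1"
}}

```text
t: 28.1
position: [0.6393, -0.0541, 0.073]
orientation: [-0.425, 0.603, 0.553, -0.389]
contact_force: [0.5, 1.2, -0.7]
width: 0.0853
```

```bash
python3 - <<'E'
from h import *
p,r,o=cur();print(p,o['width'],o['contact_force'])
snap('wrist','w21')
E
```

```text
[ 0.63933802 -0.05407243  0.07296772] 0.08531971451482173 [ 0.53195899  1.18920235 -0.66976924]
```

View pics/w21.png

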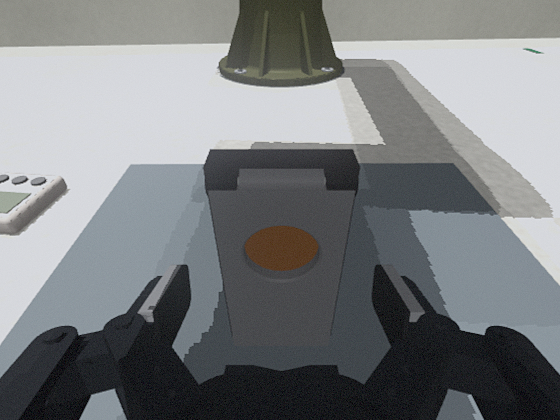

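{"op": "jog_arm", "data": {
  "commands": "0 0 -0.8 0 0 0 -1;0 0 -1.8 0 0 0 -1;0 0 -3 0 0 0 -1;0 -2.5 -4 0 0 0 -1;0 -6 -5.2 0 0 0 -1;0 -10 -6.4 0 0 0 -1;0 -14 -7.5 0 0 0 -1;0 -17 -8.5 0 0 0 -1;0 -17 -8.5 0 0 0 -1"
}}

```text
t: 29.05
position: [0.662, -0.0563, 0.2675]
orientation: [-0.422, 0.604, 0.554, -0.386]
contact_force: [-0.2, -1.1, -0.1]
width: 0.0856
```

```bash
python3 - <<'E'
from h import *
t=np.array([.5438,-.0457,.120]);Rt=rot(-5,-30);d=Rt.as_matrix()[:,2];print(d)
jog(t-d*.13,Rt)
snap('scene','s22');crop('s22',240,130,110,90,7,'s22b')
E
```

```text
[ 0.49809735 -0.04357787 -0.8660254 ]
t 29.05 JOG [ 0.03 -3.06 18.45] [-1.742e+00 -1.000e-03  1.000e-03] pos [ 0.662  -0.0563  0.2675] q [-0.13   1.124  0.529 -0.094  2.705 -1.672] F [-0.24 -1.12 -0.05] w 0.0856
```

View pics/s22b.png

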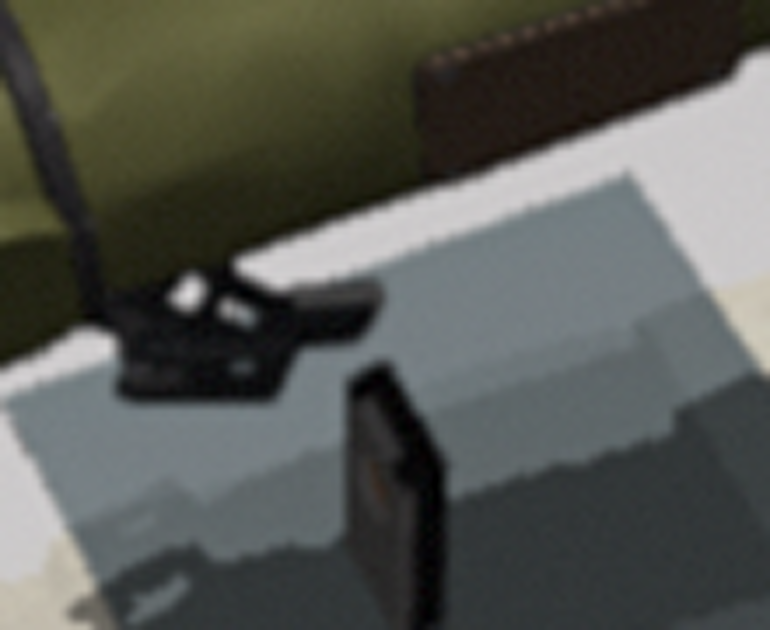

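```bash
python3 - <<'E'
from h import *
for c in((395,418),(352,372),(388,362),(443,460),(402,478)):print(c,ray('s22',(240+(c[0]+.5)/7-.5,130+(c[1]+.5)/7-.5),.113).round(4))
E
```

```text
(395, 418) [ 0.5783 -0.0481  0.113 ]
(352, 372) [ 0.5818 -0.0756  0.113 ]
(388, 362) [ 0.5673 -0.0731  0.113 ]
(443, 460) [ 0.5723 -0.0218  0.113 ]
(402, 478) [ 0.5901 -0.0221  0.113 ]
```

{"op": "jog_arm", "data": {
  "commands": "0 -3 2 -1.742 0 0 -1;0 -3 4 -1.742 0 0 -1;0 -3 6 -1.742 0 0 -1;0 -3 8 -1.742 0 0 -1;0 -3 10 -1.742 0 0 -1;0 -3 12 -1.742 0 0 -1;0 -3 14 -1.742 0 0 -1;0 -3 16 -1.742 0 0 -1;0 -3 18 -1.742 0 0 -1;0 -3 18.4 -1.742 0 0 -1;0 -3 18.4 -1.742 0 0 -1;0 -3 18.4 -1.742 0 0 -1;0 -3 18.4 -1.742 0 0 -1;0 -3 18.4 -1.742 0 0 -1;0 -3 18.4 -1.742 0 0 -1"
}}

```text
t: 30.6
position: [0.4796, -0.0404, 0.2278]
orientation: [0.186, 0.713, 0.654, 0.172]
contact_force: [0.1, -0.6, -0.4]
width: 0.0854
```

```bash
python3 - <<'E'
from h import *
t=np.array([.5438,-.0457,.120]);Rt=rot(-5,-30)
jog(t,Rt)
snap('wrist','w23')
E
```

```text
t 30.6 JOG [1.000e-02 3.300e-01 1.255e+01] [-0.011 -0.001 -0.   ] pos [ 0.4796 -0.0404  0.2278] q [-0.176  0.078  2.035  0.091  0.519 -1.727] F [ 0.11 -0.6  -0.41] w 0.0854
```

View pics/w23.png

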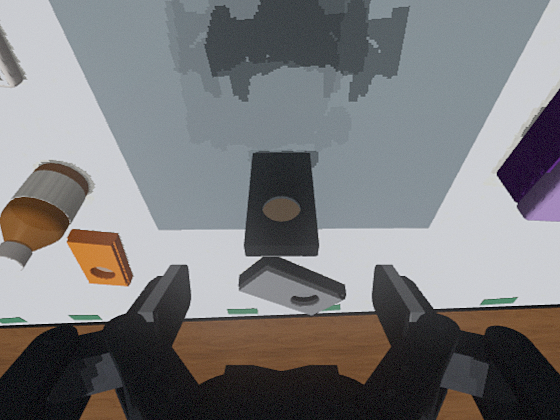

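{"op": "jog_arm", "data": {
  "commands": "0 0.3 2.5 -0.01 0 0 -1;0 0.3 5 -0.01 0 0 -1;0 0.3 7.5 -0.01 0 0 -1;0 0.3 9 -0.01 0 0 -1;0 0.3 10 -0.01 0 0 -1;0 0.3 10.5 -0.01 0 0 -1;0 0.3 10.5 -0.01 0 0 -1"
}}

```text
t: 31.35
position: [0.5336, -0.0449, 0.1378]
orientation: [0.191, 0.712, 0.653, 0.176]
contact_force: [-0.0, -0.1, 0.9]
width: 0.0854
```

```bash
python3 - <<'E'
from h import *
t=np.array([.5438,-.0457,.120]);Rt=rot(-5,-30)
jog(t,Rt)
snap('wrist','w24');snap('scene','s24');crop('s24',230,120,120,90,6,'s24b')
E
```

```text
t 31.35 JOG [ 0.01 -0.    2.06] [ 0.001 -0.001 -0.   ] pos [ 0.5336 -0.0449  0.1378] q [-0.166  0.351  1.963  0.135  0.308 -1.767] F [-0.04 -0.14  0.85] w 0.0854
```

View pics/w24.png

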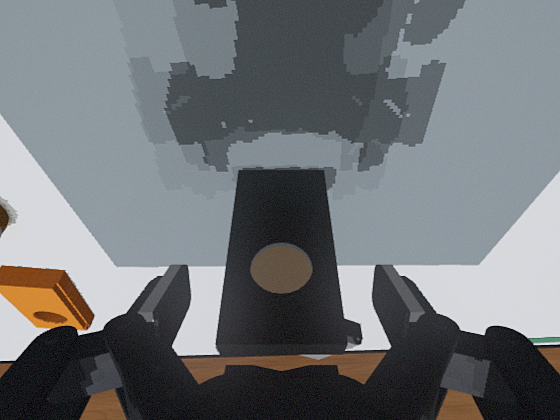

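View pics/s24b.png

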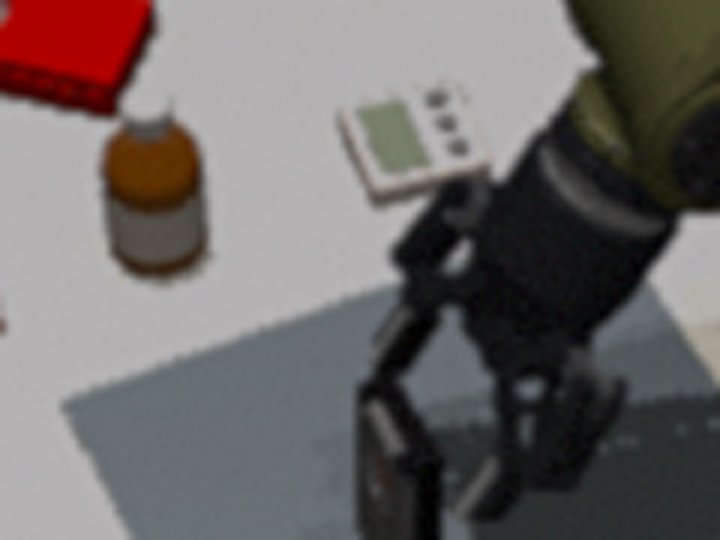

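{"op": "jog_arm", "data": {
  "commands": "0 0 0.8 0 0 0 -1;0 0 1.5 0 0 0 -1;0 0 2 0 0 0 -1;0 0 2 0 0 0 -1;0 0 2 0 0 0 -0.2;0 0 2 0 0 0 0.2;0 0 2 0 0 0 1;0 0 2 0 0 0 1;0 0 2 0 0 0 1;0 0 2 0 0 0 1"
}}

```text
t: 32.45
position: [0.5436, -0.0458, 0.1211]
orientation: [0.191, 0.712, 0.652, 0.176]
contact_force: [-0.8, 0.3, 4.4]
width: 0.0548
```

```bash
python3 - <<'E'
from h import *
p,r,o=cur();print(p,o['width'],o['contact_force'],'up in tool',r.inv().apply([0,0,1]).round(4))
t=np.array([.5438,-.0457,.120]);Rt=rot(-5,-30)
jog(t,Rt)
snap('wrist','w25')
E
```

```text
[ 0.5436247  -0.04581046  0.12114382] 0.054768011927611535 [-0.78659789  0.28875504  4.41315031] up in tool [ 0.0013  0.5023 -0.8647]
t 32.45 JOG [ 0.01 -0.04  0.11] [ 0.003 -0.001 -0.   ] pos [ 0.5436 -0.0458  0.1211] q [-0.164  0.401  1.942  0.146  0.276 -1.777] F [-0.79  0.29  4.41] w 0.0548
```

View pics/w25.png

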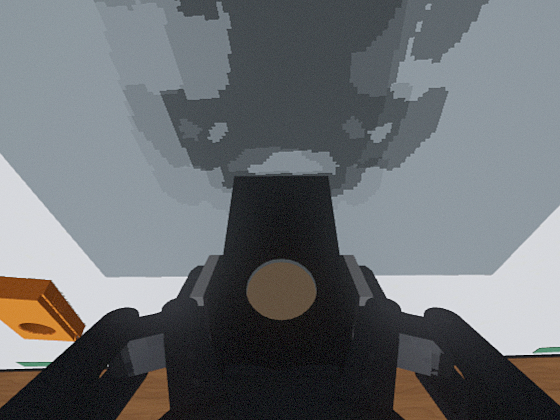

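{"op": "jog_arm", "data": {
  "commands": "0 0.3 -0.5 0 0 0 1;0 0.8 -1.4 0 0 0 1;0 1.6 -2.8 0 0 0 1;0 2.6 -4.5 0 0 0 1;0 3.6 -6.2 0 0 0 1;0 4.6 -8 0 0 0 1;0 5.4 -9.4 0 0 0 1;0 5.5 -9.5 0 0 0 1;0 5.5 -9.5 0 0 0 1"
}}

```text
t: 33.4
position: [0.5431, -0.0459, 0.2305]
orientation: [0.191, 0.712, 0.652, 0.176]
contact_force: [0.1, -0.5, -2.4]
width: 0.055
```

```bash
python3 - <<'E'
from h import *
p,r,o=cur();print(o['width'])
jog([.59,-.0505,.19],rot(-5,59.85))
snap('scene','s26');crop('s26',210,90,150,110,5,'s26b')
E
```

```text
0.05503160570189865
t 33.4 JOG [-0.06  2.04  5.87] [ 1.57e+00 -1.00e-03  1.00e-03] pos [ 0.5431 -0.0459  0.2305] q [-0.164  0.21   1.878  0.079  0.532 -1.705] F [ 0.07 -0.53 -2.38] w 0.055
```

View pics/s26b.png

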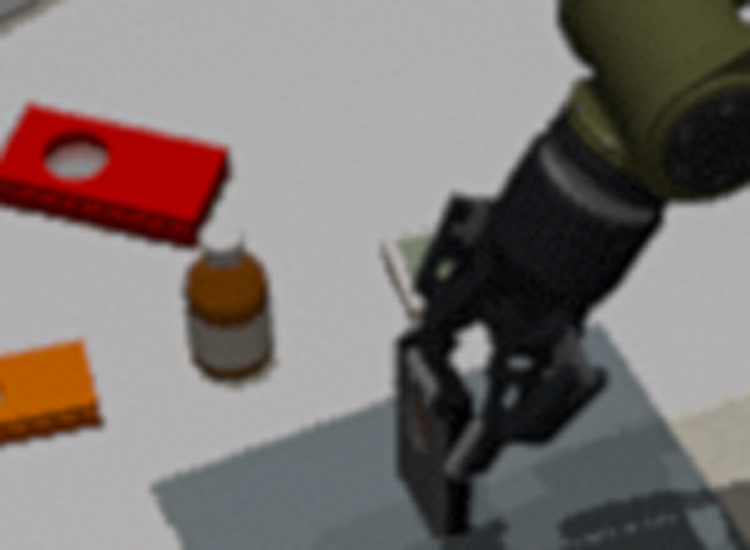

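{"op": "jog_arm", "data": {
  "commands": "0 0.2 0.6 0.13 0 0 1;0 0.4 1.1 0.27 0 0 1;0 0.6 1.7 0.4 0 0 1;0 0.7 2.2 0.54 0 0 1;0 0.9 2.8 0.67 0 0 1;0 1.1 3.3 0.81 0 0 1;0 1.3 3.9 0.94 0 0 1;0 1.5 4.4 1.08 0 0 1;0 1.7 5 1.21 0 0 1;0 1.9 5.5 1.35 0 0 1;0 2 5.8 1.48 0 0 1;0 2 5.8 1.57 0 0 1;0 2 5.8 1.57 0 0 1;0 2 5.8 1.57 0 0 1"
}}

```text
t: 34.85
position: [0.5895, -0.0499, 0.1893]
orientation: [-0.368, 0.639, 0.586, -0.336]
contact_force: [0.7, 0.2, -1.4]
width: 0.0545
```

```bash
python3 - <<'E'
from h import *
p,r,o=cur();print(o['width'],r.inv().apply([0,0,1]).round(4))
jog([.583,-.050,.0535],rot(-5,59.85))
snap('wrist','w27');snap('scene','s27');crop('s27',210,90,150,110,5,'s27b')
E
```

```text
0.05450985994425123 [ 0.0014 -0.8639 -0.5036]
t 34.85 JOG [-0.08 11.4   7.4 ] [ 0.002 -0.     0.001] pos [ 0.5895 -0.0499  0.1893] q [-0.135  0.922  1.023 -0.052  2.239 -1.628] F [ 0.66  0.16 -1.38] w 0.0545
```

View pics/s27b.png

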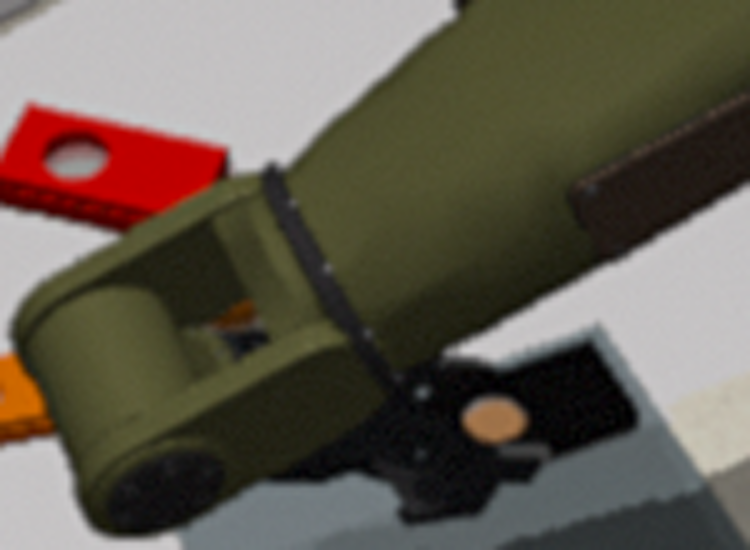

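View pics/w27.png

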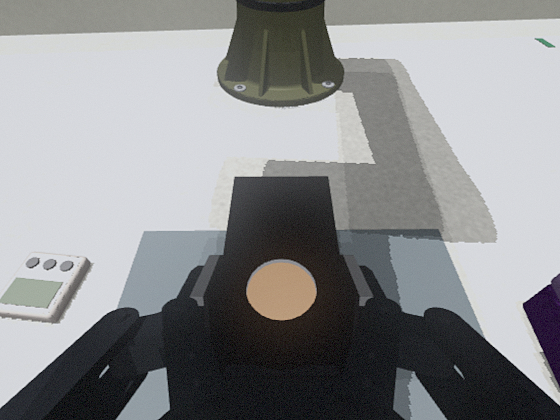

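{"op": "jog_arm", "data": {
  "commands": "0 1.5 1 0.002 0 0 1;0 3.5 2.3 0.002 0 0 1;0 5.5 3.6 0.002 0 0 1;0 7.5 4.9 0.002 0 0 1;0 9 5.9 0.002 0 0 1;0 10.2 6.7 0.002 0 0 1;0 11 7.2 0.002 0 0 1;0 11.3 7.4 0.002 0 0 1;0 11.3 7.4 0.002 0 0 1"
}}

```text
t: 35.85
position: [0.5824, -0.0491, 0.0555]
orientation: [-0.369, 0.638, 0.586, -0.337]
contact_force: [0.5, 0.4, -1.4]
width: 0.0554
```

{"op": "jog_arm", "data": {
  "commands": "0 0.08 0.05 0 0 0 1;0 0.16 0.1 0 0 0 1;0 0.16 0.1 0 0 0 1"
}}

```text
t: 36.15
position: [0.5824, -0.0491, 0.0539]
orientation: [-0.369, 0.638, 0.586, -0.337]
contact_force: [-0.8, -1.0, -2.9]
width: 0.0553
```

```bash
python3 - <<'E'
from h import *
p,r,o=cur();print(p,o['contact_force'],r.inv().apply([0,0,1]).round(4))
E
```

```text
[ 0.5824171  -0.04910248  0.05394897] [-0.75385642 -1.04790857 -2.85699018] [ 0.0014 -0.8655 -0.501 ]
```

{"op": "jog_arm", "data": {
  "commands": "0 0.09 0.05 0 0 0 1;0 0.18 0.1 0 0 0 1;0 0.26 0.15 0 0 0 1;0 0.26 0.15 0 0 0 1"
}}

```text
t: 36.55
position: [0.5822, -0.0491, 0.0504]
orientation: [-0.369, 0.638, 0.585, -0.337]
contact_force: [0.8, 0.5, -2.6]
width: 0.0548
```

{"op": "jog_arm", "data": {
  "commands": "0 0.09 0.05 0 0 0 1;0 0.09 0.05 0 0 0 1"
}}

```text
t: 36.75
position: [0.5823, -0.0491, 0.0495]
orientation: [-0.369, 0.638, 0.585, -0.337]
contact_force: [-0.2, -0.7, -2.0]
width: 0.0548
```

{"op": "jog_arm", "data": {
  "commands": "0 0.09 0.05 0 0 0 1;0 0.09 0.05 0 0 0 1"
}}

```text
t: 36.95
position: [0.5823, -0.0491, 0.0484]
orientation: [-0.369, 0.638, 0.585, -0.337]
contact_force: [0.4, 0.0, -1.8]
width: 0.055
```

{"op": "jog_arm", "data": {
  "commands": "0 0.09 0.05 0 0 0 1;0 0.09 0.05 0 0 0 1"
}}

```text
t: 37.15
position: [0.5824, -0.0491, 0.0479]
orientation: [-0.369, 0.638, 0.585, -0.337]
contact_force: [-0.7, 0.4, 3.9]
width: 0.055
```

{"op": "jog_arm", "data": {
  "commands": "0 0.05 0.03 0 0 0 1;0 0.05 0.03 0 0 0 1"
}}

```text
t: 37.35
position: [0.5824, -0.0491, 0.0478]
orientation: [-0.369, 0.638, 0.585, -0.338]
contact_force: [-3.3, 1.5, 8.0]
width: 0.055
```

{"op": "jog_arm", "data": {
  "commands": "0 0.05 0.03 0 0 0 1;0 0.05 0.03 0 0 0 1"
}}

```text
t: 37.55
position: [0.5824, -0.0491, 0.0477]
orientation: [-0.369, 0.638, 0.585, -0.338]
contact_force: [-4.1, 0.9, 12.8]
width: 0.055
```

{"op": "jog_arm", "data": {
  "commands": "0 -0.05 -0.03 0 0 0 1;0 -0.08 -0.05 0 0 0 1;0 -0.08 -0.05 0 0 0 1;0 -0.08 -0.05 0 0 0 -0.3;0 -0.08 -0.05 0 0 0 -0.4;0 -0.08 -0.05 0 0 0 -0.6;0 -0.08 -0.05 0 0 0 -1;0 -0.08 -0.05 0 0 0 -1;0 -0.08 -0.05 0 0 0 -1"
}}

```text
t: 38.45
position: [0.5824, -0.0491, 0.0472]
orientation: [-0.369, 0.638, 0.586, -0.337]
contact_force: [0.7, -1.1, -0.4]
width: 0.0852
```

```bash
python3 - <<'E'
from h import *
p,r,o=cur();print(p,o['width'],o['contact_force']);snap('wrist','w28')
E
```

```text
[ 0.58235681 -0.04910761  0.04720768] 0.0851791987215458 [ 0.69703388 -1.13894411 -0.42933129]
```

View pics/w28.png

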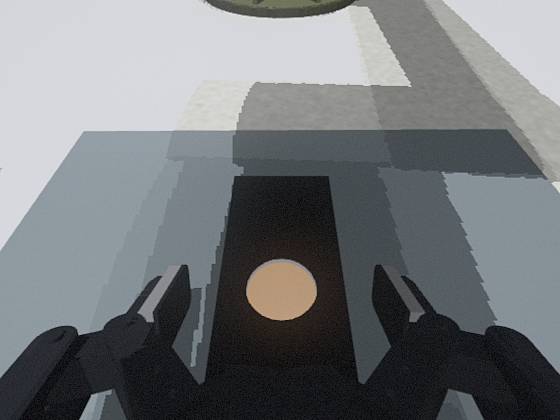

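{"op": "jog_arm", "data": {
  "commands": "0 0 -1 0 0 0 -1;0 0 -2.5 0 0 0 -1;0 0 -4.5 0 0 0 -1;0 0 -6.5 0 0 0 -1;0 -4 -8.5 0 0 0 -1;0 -8 -10.5 0 0 0 -1;0 -12 -12 0 0 0 -1;0 -15 -13 -0.5 0 0 -1;0 -15 -13 -0.9 0 0 -1;0 -15 -13 -1 0 0 -1;0 -15 -13 -1 0 0 -1;0 -15 -13 -1 0 0 -1"
}}

```text
t: 39.7
position: [0.6198, -0.0526, 0.2428]
orientation: [-0.107, 0.729, 0.669, -0.097]
contact_force: [1.6, 0.3, -0.5]
width: 0.0853
```

```bash
python3 - <<'E'
from h import *
p,r,o=cur();print(p,o['width'],o['contact_force']);snap('wrist','w29');snap('scene','s29');crop('s29',260,130,120,100,6,'s29b')
E
```

```text
[ 0.61980294 -0.05261635  0.24276957] 0.08534889788188707 [ 1.57343765  0.33364412 -0.54428936]
```

View pics/w29.png

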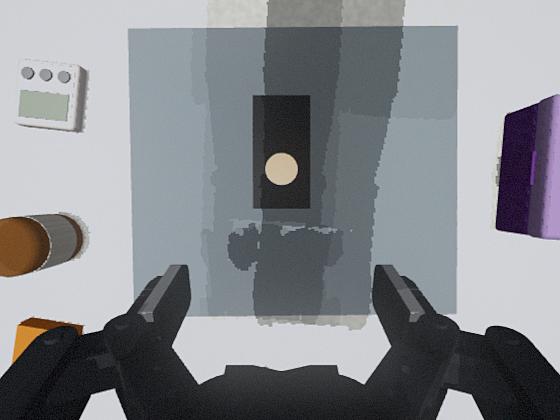

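View pics/s29b.png

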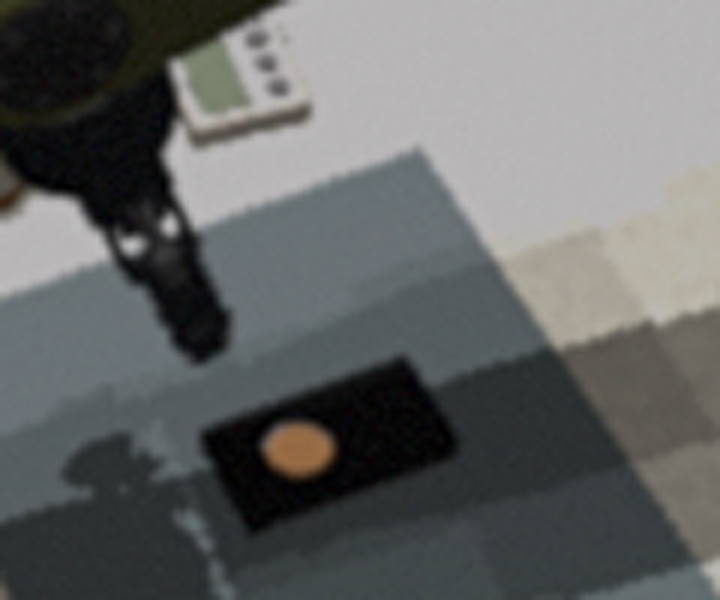

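```bash
python3 - <<'E'
from h import *
a=[ray('w29',c,.023).round(4) for c in((253,96),(310,96),(310,208),(253,208))];print(a,np.mean(a,0))
jog([.489,-.041,.102],rot(-5,0))
E
```

```text
[array([ 0.4643, -0.0657,  0.023 ]), array([ 0.469 , -0.0107,  0.023 ]), array([ 0.5772, -0.0198,  0.023 ]), array([ 0.5723, -0.0753,  0.023 ])] [ 0.5207   -0.042875  0.023   ]
t 39.8 JOG [ 0.   -8.43 17.36] [-0.292 -0.001  0.001] pos [ 0.6192 -0.0525  0.244 ] q [-0.14   0.626  1.208 -0.014  1.599 -1.622] F [0.3  0.35 0.16] w 0.0852
```

{"op": "jog_arm", "data": {
  "commands": "0 -3 1 -0.15 0 0 1;0 -6 3 -0.292 0 0 1;0 -8.4 6 -0.292 0 0 1;0 -8.4 9 -0.292 0 0 1;0 -8.4 12 -0.292 0 0 1;0 -8.4 14.5 -0.292 0 0 1;0 -8.4 16.2 -0.292 0 0 1;0 -8.4 17 -0.292 0 0 1;0 -8.4 17.3 -0.292 0 0 1;0 -8.4 17.3 -0.292 0 0 1"
}}

```text
t: 40.8
position: [0.4896, -0.0411, 0.1015]
orientation: [-0.003, 0.737, 0.676, -0.002]
contact_force: [-0.3, -0.2, 0.3]
width: -0.0001
```

{"op": "jog_arm", "data": {
  "commands": "0 0 0.1 0 0 0 1;0 0 0.2 0 0 0 1;0 0 0.3 0 0 0 1;0 0 0.3 0 0 0 1"
}}

```text
t: 41.2
position: [0.4893, -0.0411, 0.0985]
orientation: [-0.002, 0.737, 0.676, -0.001]
contact_force: [0.7, 0.5, 0.5]
width: 0.0002
```

{"op": "jog_arm", "data": {
  "commands": "0 0 0.1 0 0 0 1;0 0 0.15 0 0 0 1;0 0 0.15 0 0 0 1"
}}

```text
t: 41.5
position: [0.4892, -0.041, 0.0968]
orientation: [-0.002, 0.737, 0.676, -0.001]
contact_force: [0.3, -0.1, 0.2]
width: 0.0001
```

{"op": "jog_arm", "data": {
  "commands": "0 0 0.08 0 0 0 1;0 0 0.08 0 0 0 1"
}}

```text
t: 41.7
position: [0.4892, -0.0411, 0.096]
orientation: [-0.002, 0.737, 0.676, -0.001]
contact_force: [0.1, 0.6, 0.0]
width: -0.0001
```

{"op": "jog_arm", "data": {
  "commands": "0 0 0.08 0 0 0 1;0 0 0.08 0 0 0 1"
}}

```text
t: 41.9
position: [0.4893, -0.0411, 0.0955]
orientation: [-0.002, 0.737, 0.676, -0.001]
contact_force: [-3.1, -0.6, 5.0]
width: 0.0002
```

{"op": "jog_arm", "data": {
  "commands": "0 0 -0.5 0 0 0 1;0 0 -3 0 0 0 1;0 0 -7 0 0 0 1;0 0 -12 0 0 0 1;0 0 -15 0 0 0 1;0 0 -15 0 0 0 1;0 0 -15 0 0 0 1"
}}

```text
t: 42.6
position: [0.4898, -0.0413, 0.2454]
orientation: [-0.002, 0.737, 0.676, -0.001]
contact_force: [-0.5, -0.4, -1.1]
width: -0.0
```

```bash
python3 - <<'E'
from h import *
p,r,o=cur();print(p,o['contact_force']);snap('scene','s30');snap('top','t30');crop('s30',190,100,200,150,4,'s30b')
E
```

```text
[ 0.48982172 -0.04129317  0.24535511] [-0.46157312 -0.3956085  -1.10985712]
```

View pics/s30b.png

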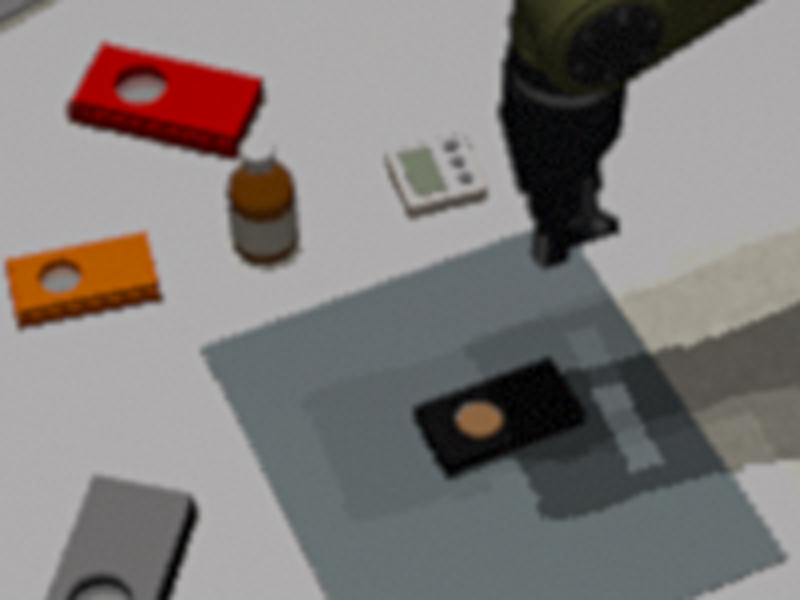

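The holder lies flat, lid down, on the mat. The bottle and timer are where they were and the robot is clear, so I am handing in.

```bash
python3 -c "
from station import close_job
print(close_job())"
```

```text
the job is handed in; nothing more can be done
None
```

The job is handed in at about 42.7 s. The filter is in its pocket, the lid is shut, and the holder lies upside down on the mat with the lid underneath.

**How it was done**
1. I slid the filter along the base with the fingers slightly open as a cradle.
2. I closed the lid from behind by its free edge and pressed it down to about 13 N.
3. I gripped the base across its width, lifted it, turned it half round and stood it on its flat unhinged end.
4. I gripped it again, turned it a further 90 degrees and lowered it in about 1 mm steps until it touched the mat, then let go.

**Last checks**
- **Lid and flatness:** A light press on the upturned base met it at a tool height of 95.5 mm, the same as over the shut lid before the turn. This agrees with a shut lid and a holder lying flat.
- **Filter:** The amber filter shows through the base window, but its depth in the pocket could not be measured once the lid was shut. The last clear view before closing showed it lying flat.
- **Position:** The holder's centre is at about (0.52, -0.04) m, well inside the mat.
- **Things beside the mat:** The bottle and timer look unmoved in the last picture. The tip box is not in that crop. It was last seen in the wrist picture after I let go, and nothing went near it.

**What went wrong on the way**
- While finding the fingertip height I pressed the fingertips on the mat with about 54 N at the wrist, because I ran two moves together. That is under the 120 N limit.
- The first push left the filter tilted on the pocket's rim. I saw this in the picture, and a second push of about 5 mm more dropped it in.

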